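# Load the sample magazine, clamp it with the quick-release lever and lock the purge flow

## Robot

A 6-joint arm with a two-finger parallel gripper is mounted at the origin on the work surface. World frame = base frame: x ahead of the robot, y to its left, z up, the work surface at z = 0. Lengths are in m, angles in rad, forces in N, time in s.
With the tool pointing down it reaches from about 0.25 to 0.725 m from the base axis. Payload 4 kg.
Tool frame: the origin (TCP) lies at the very end of the fingers, on their centre line; the grasp point (between the pads) lies 19 mm behind it; y points along the fingers, z is the direction in which the jaws open and shut, and the axes are right-handed (so a half turn about y gives the same grasp; the last joint's range is limited). The gripper opens to 85 mm and grips with 20 to 120 N. Pads are 22 mm wide; open, the fingers measure 114 mm over their backs; the gripper's body (76 mm by 85 mm) begins 54 mm behind the grasp point. The pads swing forward as they close: fully open they stand 13 mm farther back than shut.
Start: joints at [1.295, 0.241, 0.005, 1.335, 0, 1.571], TCP at [0.136, 0.481, 0.231] pointing down, gripper open.
Joint ranges: [-2.72, 2.72], [-1.05, 1.87], [-1.09, 1.28], [-1.99, 2.15], [-1.42, 1.44], [-3.14, 3.14]. Speed limits (rad/s): [2.79, 2.79, 3.14, 3.14, 3.14, 3.14].

## Interface

Orientations are given as a unit quaternion [x, y, z, w].
In Python, from workcell import bot gives the robot as it stands. The module is installed in compiled form; this text tells all that it offers.
- The arm moves only by the tool move_arm, never from a script. Its argument "increments" is a list of rows, each an object with "grip": the closure, from 0 (fully open) to 1 (shut); "linear": the shift along the tool's x, y, z scaled (see below), a list of three; "twist": the turn about the tool's y scaled (see below). A call has exactly 5 rows; each row shifts and turns the pose as measured when the row begins, along the tool's axes as they then stand; what a row does not reach is not made up. The controller multiplies each number of a shift by 0.2 m and each number of a turn by 2 rad. A row lasts 1/10 s, in which the tool goes at most 50 mm and 8.59 degrees, less where a joint would pass 70% of its speed; a pose out of reach is approached as far as the arm can. A call with a number of a shift or a turn outside -1 to 1 is refused whole. A call with a gripper value outside its range is refused whole. The fingers move at their own pace and stop on an object; the grip force is fixed at half the most. Time passes only in rows, so rows that do not move let the fingers close, or fill a call up. It gives the time, the measured TCP pose, the force and the opening at its end, in the units of the state.
- bot.get_obs(): the state, without advancing time (a new reading comes with each control period).
- bot.camera(name): name is "scene" or "top"; returns (picture, depth): 400x640x3 uint8, blue, green, red; 400x640 float32, m along the optical axis (not along the pixel's ray), 0 where there is no reading.
- bot.camera_params(name): a dict with "camera_matrix" (3x3 intrinsics, pixels), "dist" ([k1, k2, p1, p2, k3] as OpenCV has them; the pictures are not rectified), "rvec" (rotation vector, rad) and "tvec" (3), from world to camera coordinates, as OpenCV has them. Camera axes: x right, y down, z forward; pixel columns grow to the right and rows downward; lengths in m; the calibration is good to about 2 mm. A picture is of the moment at which its call begins. camera_params takes no time and is no camera call.
- bot.job_done(): hands the job in, once; it reports no verdict.
The state is a dict: "clock": time; "joint_pos": joint angles; "joint_vel": joint speeds; "tau": joint torques, N m; "eef_pos": TCP position; "tool_rot": TCP orientation; "ft_force": force on the tool from outside, world axes, zero at the start; "ft_torque": the same for the moment, N m; "grip_width": finger opening in m.
Only numpy, scipy, OpenCV 4.12 (cv2) and the standard library are available. Lean on these libraries where they do the work, as an engineer would, in place of code of your own. Each camera call takes 0.05 s, during which the arm holds its last target. There are 200 camera calls.

## Task

Set up the thermal analyser for a run: stand every sample canister upright in the sample magazine, one to a pocket, then push the magazine fully in against its stop. Next turn the clamp's adjuster nut clockwise, in as many bites as it takes, until the cam lever meets firm resistance about midway through its swing, and swing the lever fully shut. Last, turn the purge-flow knob until its pointer is on the dial's triangle mark and slide the lock hood fully over the knob, without disturbing the bottle, the beaker or the mouse.

Things in the scene. Friction and masses are not known exactly. Their poses are not given: they have to be found in the camera images.
- canister1: plain steel sample canister, upright cylinder 46 mm in diameter, 60 mm tall, with a dark weighted base (centre of mass 15 mm up), 0.25 kg (varies); origin at the centre of its underside, z up along its axis. Two to four of the canisters are there in a run
- canister2: plain steel sample canister, upright cylinder 46 mm in diameter, 60 mm tall, with a dark weighted base (centre of mass 15 mm up), 0.25 kg (varies); origin at the centre of its underside, z up along its axis. Two to four of the canisters are there in a run
- canister3: plain steel sample canister, upright cylinder 46 mm in diameter, 60 mm tall, with a dark weighted base (centre of mass 15 mm up), 0.25 kg (varies); origin at the centre of its underside, z up along its axis. Two to four of the canisters are there in a run
- canister4: plain steel sample canister, upright cylinder 46 mm in diameter, 60 mm tall, with a dark weighted base (centre of mass 15 mm up), 0.25 kg (varies); origin at the centre of its underside, z up along its axis. Two to four of the canisters are there in a run
- analyser: beige analyser on the bench, fixed, carrying slide and clamp; its own y axis (to the left at yaw 0) is the slide direction. Origin at bench height. In its frame (mm): base plate x -100..100, y -175..240, 20 high; housing x -100..100, y -360..-175, 150 high, with a furnace column on top around (20, -290) up to 330 high; slide along x = -45; clamp along x = 75, on the far side of the slide
- magazine_floor (a point): centre of the top face of the magazine's floor, 34 mm above the bench; moves with the magazine; axes as the analyser. Aluminium magazine with four square pockets in a row along y, at y = -93, -31, 31 and 93 mm from this point; each pocket 56 by 56 mm inside, walls 20 mm above the floor, 6 mm thick
- magazine_tab (a point): grip point of the black upright tab on the magazine's left (+y) end: 14 mm thick in x, 30 mm long in y, top 12 mm above this point, 42 mm of tab below it. Pinch it across x. Slide friction about 2 N
- magazine (a joint): slide of the magazine along the analyser's -y: 0 = pulled out to the left, 0.085 m = fully in against the stop
- nut_axis (a point): centre of the black hexagonal adjuster nut on the clamp, on its vertical axis, mid-height; fixed point, axes as the analyser. Nut 44 mm across flats, 28 mm tall (14 mm above and below this point), below it only a 24 mm post for 55 mm
- nut (a joint): angle of the adjuster nut, 0 to 6 rad, growing clockwise seen from above = tightening. At 0 two of its six flats face the analyser's +x and -x (the white line on its top points at the +x flat). Turning it needs about 0.33 N m. Clockwise lifts the brass shoe 1.6 mm per rad towards the cam, so the lever's resistance starts about 0.2 rad sooner per rad of nut; slack at the start: the lever then meets resistance only late in its swing or not at all
- lever_hinge (a point): axis of the cam lever, 85 mm above the bench; fixed point; the lever swings about the analyser's x axis, in the analyser's y-z plane. It can be pushed over from behind and above with shut fingers. Let go midway it stays near where the resistance began; swing it back open (a light pinch will do) before turning the nut further, as the nut turns hard under load
- lever_grip (a point): grip point on the lever, 75 mm from the hinge; lever 16 mm wide in the analyser's x (18 mm at its black grip), about 10 mm thick, its end 18 mm beyond this point. Can be pinched across its width from above at any angle; seen from the hinge it lies at (0, 75 sin a, 75 cos a) mm in the analyser's axes, a = lever
- lever (a joint): angle of the cam lever: 0 = open, upright; 1.57 rad = shut, level towards the analyser's +y, on its stop; midway is about 0.78. Free swing takes about 1 N at the grip; once the cam bears on the sprung shoe the force jumps to 4 to 7 N and rises to 10 to 16 N, then falls off near the end as the cam goes over centre (about 1.5), where the lever stays shut by itself
- shoe (a joint): how far the brass spring shoe under the cam is pressed in, m: 0 = unloaded. With the lever shut it reads about 0.0018 when the resistance began at midway of the swing, 0.001 when it began at 0.9 rad, 0.0028 at 0.7 rad; 0.0005 to 0.004 is a proper clamp
- flow_unit: beige purge-gas flow unit on the bench, fixed, box 130 (x) by 210 (y) by 50 mm high; origin at the centre of its underside
- knob_axis (a point): grip point of the black flow knob, on its vertical axis, 76 mm above the bench; fixed point, axes as the flow unit. Knob: round foot 42 mm in diameter, 10 mm tall, on the box's top, above it a bar 46 mm long, 14 mm wide, 26 mm tall, its top 12 mm above this point
- knob (a joint): angle of the flow knob, 0 to 4.7 rad, growing clockwise seen from above; at 0 the bar with its pointer end points along the flow unit's +x. Friction about 0.05 N m. The mark always lies clockwise of the start
- knob_pointer (a point): point 34 mm from the knob's axis, in line with the white pointer end of its bar
- dial_mark (a point): the large dark triangle mark on the dial plate, 34 mm from the knob's axis; the dial is turned differently in each run, and stays still
- lock_tab (a point): grip point of the black tab on the lock hood: 14 mm thick in x, 40 mm long in y (flow unit's axes), top 10 mm above this point, 18 mm of tab below it down to the roof of the hood. The hood is 78 (x) by 62 (y) mm, its roof 48 mm above the box; open below and towards the knob. Slide friction 1.5 N
- lock (a joint): slide of the lock hood along the flow unit's -y: 0 = parked to the left, 0.09 m = fully over the knob
- wash_bottle: bystander: white bottle, 60 mm in diameter, 150 mm tall, origin under its centre
- beaker: bystander: glass beaker, 64 mm in diameter, 80 mm tall, origin under its centre
- mouse: bystander: black computer mouse, 105 by 60 by 30 mm, origin under its centre
Things that resemble listed ones, but are neither listed nor needed, are in the scene too. Leave any turquoise or yellow look-alike of the canister3 alone.

How it is judged:
On the way, in this order (a step that is already met when the one before it is completed fails the run):
1. every canister present stands in a pocket of the magazine, let go (x of canister1 in the frame of magazine_floor between -0.014 and 0.014 m and y of canister1 in the frame of magazine_floor between -0.107 and 0.107 m and z of canister1 in the frame of magazine_floor between -0.004 and 0.004 m and angle between each of canister1, canister2, canister3, canister4's own z axis and vertical below 0.12 rad and x of canister2 in the frame of magazine_floor between -0.014 and 0.014 m and y of canister2 in the frame of magazine_floor between -0.107 and 0.107 m and z of canister2 in the frame of magazine_floor between -0.004 and 0.004 m and x of canister3 in the frame of magazine_floor between -0.014 and 0.014 m and y of canister3 in the frame of magazine_floor between -0.107 and 0.107 m and z of canister3 in the frame of magazine_floor between -0.004 and 0.004 m and x of canister4 in the frame of magazine_floor between -0.014 and 0.014 m and y of canister4 in the frame of magazine_floor between -0.107 and 0.107 m and z of canister4 in the frame of magazine_floor between -0.004 and 0.004 m and contact force between each of canister1, canister2, canister3, canister4 and the fingers below 0.2 N), for 0.2 s.
2. the magazine is fully in (value of joint magazine above 0.08 m), for 0.2 s.
3. the cam lever is shut with the shoe properly pressed (value of joint lever above 1.45 rad and value of joint shoe between 0.0003 and 0.0042 m), for 0.2 s.
4. the knob's pointer is on the mark (horizontal distance between knob_pointer and dial_mark below 0.0045 m), for 0.2 s.
5. the lock hood is fully over the knob (value of joint lock above 0.084 m), for 0.2 s.
At the end, for the whole second after the job is handed in: Every canister present stands upright (7 deg) on a magazine pocket floor, still; magazine in 80 of 85 mm or more; lever over 1.45 rad with the shoe pressed in 0.3 to 4.2 mm; pointer within 4.5 mm of the mark; lock hood slid 84 of 90 mm or more (all of step 3 and x of canister1 in the frame of magazine_floor between -0.014 and 0.014 m and y of canister1 in the frame of magazine_floor between -0.107 and 0.107 m and z of canister1 in the frame of magazine_floor between -0.004 and 0.004 m and angle between each of canister1, canister2, canister3, canister4's own z axis and vertical below 0.12 rad and x of canister2 in the frame of magazine_floor between -0.014 and 0.014 m and y of canister2 in the frame of magazine_floor between -0.107 and 0.107 m and z of canister2 in the frame of magazine_floor between -0.004 and 0.004 m and x of canister3 in the frame of magazine_floor between -0.014 and 0.014 m and y of canister3 in the frame of magazine_floor between -0.107 and 0.107 m and z of canister3 in the frame of magazine_floor between -0.004 and 0.004 m and x of canister4 in the frame of magazine_floor between -0.014 and 0.014 m and y of canister4 in the frame of magazine_floor between -0.107 and 0.107 m and z of canister4 in the frame of magazine_floor between -0.004 and 0.004 m and linear speed of each of canister1, canister2, canister3, canister4 below 0.02 m/s and value of joint magazine above 0.08 m and horizontal distance between knob_pointer and dial_mark below 0.0045 m and value of joint lock above 0.084 m); the robot touches nothing.
It fails at once if the wash bottle is pushed more than 30 mm or tipped over (distance of wash_bottle from where it was at the start of the episode above 0.03 m or angle between wash_bottle's own z axis and vertical above 0.5 rad).
It fails at once if the beaker is pushed more than 30 mm or tipped over (distance of beaker from where it was at the start of the episode above 0.03 m or angle between beaker's own z axis and vertical above 0.5 rad).
It fails at once if the mouse is pushed more than 30 mm or tipped over (distance of mouse from where it was at the start of the episode above 0.03 m or angle between mouse's own z axis and vertical above 0.5 rad).
Of canister1, canister2, canister3, canister4 only 2 to 4 are there at a start; the rules pass over those that are not, and their reading is None.
At some moment in a run one of canister1, canister2, canister3, canister4 may be knocked a few centimetres aside while the robot is not near it.
It also fails if it takes over 210 s, if anything falls off the work surface, if the arm or the gripper's body presses on something with over 40 N, if the wrist force passes 120 N, or if a joint passes its speed limit or range.

## Working session

There is one attempt and no reset: what is moved stays moved. The work goes in short steps, Python scripts to look and compute and a tool call to move; the robot and the scene stay as the last step left them, time stands still between calls to the robot, and variables do not carry over. Pictures are saved under pics/ and viewed, about 12 in all and at most 16, crops included, and the job is handed in when it is done.

Besides the shell and the picture viewer there is one more tool, called after ">>>" in YAML: its name, and indented under it one key for each argument. move_arm: Moves the arm, as the interface text tells. Its arguments: {"type":"object","properties":{"increments":{"type":"array"}},"required":["increments"]}

```bash
mkdir -p pics
cat > h.py <<'E'
import numpy as np, cv2
from workcell import bot
from scipy.spatial.transform import Rotation as R
def cam(n):
    p=bot.camera_params(n); M,_=cv2.Rodrigues(np.array(p['rvec'],float)); return np.array(p['camera_matrix'],float),np.array(p['dist'],float),M,np.array(p['tvec'],float).reshape(3)
def ray(n,uv):
    K,d,M,t=cam(n); q=cv2.undistortPoints(np.array(uv,float).reshape(-1,1,2),K,d).reshape(-1,2)
    return -M.T@t,(np.c_[q,np.ones(len(q))]@M)
def onz(n,uv,z):
    c,r=ray(n,uv); return c+r*((z-c[2])/r[:,2])[:,None]
def cloud(n,dep):
    h,w=dep.shape; v,u=np.mgrid[:h,:w]; c,r=ray(n,np.c_[u.ravel(),v.ravel()]); return (c+r*dep.ravel()[:,None]).reshape(h,w,3)
def proj(n,P):
    p=bot.camera_params(n); return cv2.projectPoints(np.array(P,float).reshape(-1,1,3),np.array(p['rvec'],float),np.array(p['tvec'],float),np.array(p['camera_matrix'],float),np.array(p['dist'],float))[0].reshape(-1,2)
def st():
    o=bot.get_obs(); Q=R.from_quat(o['tool_rot']).as_matrix(); print('t',round(o['clock'],2),'p',np.round(o['eef_pos'],4),'J',np.round(o['joint_pos'],3),'F',np.round(o['ft_force'],1),'w',round(o['grip_width'],4)); print(np.round(Q,3)); return o,Q
E
python3 - <<'E'
from h import *
st()
for n in('scene','top'):
    i,d=bot.camera(n); cv2.imwrite(f'pics/{n}0.png',i); np.save(f'{n}0.npy',d); K,_,M,t=cam(n); print(n,np.round(-M.T@t,3),K[0,0],(d>0).mean())
E
```

```text
t 0.0 p [0.136  0.4805 0.2304] J [ 1.295  0.241  0.004  1.335 -0.     1.571] F [-0.3  0.6 -0. ] w 0.0856
[[ 0.962 -0.001  0.272]
 [-0.272 -0.002  0.962]
 [ 0.    -1.    -0.002]]
scene [1.108 0.709 0.799] 481.86386740423904 0.99613671875
top [0.317 0.06  1.192] 415.02939436500304 0.99605859375
```

View pics/scene0.png

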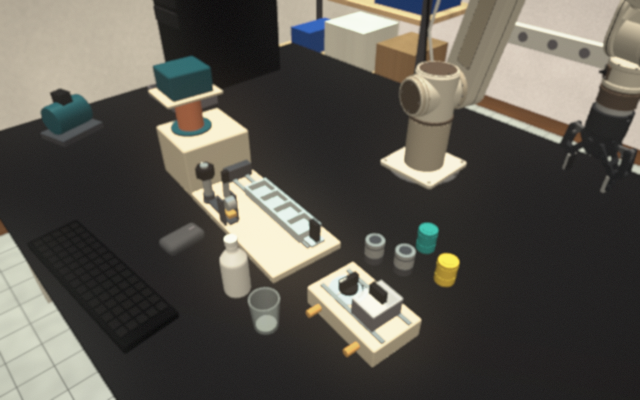

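View pics/top0.png

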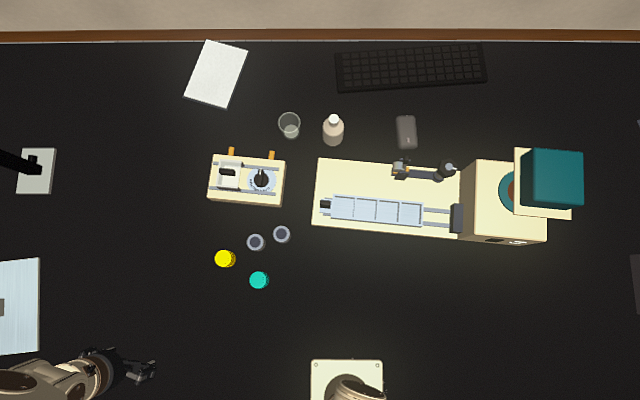

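Scene: grey canisters are at about (375,245) and (404,256), with look-alikes in turquoise at (428,238) and yellow at (447,269). In the top view the greys are at (256,241) and (282,233), turquoise at (259,280) and yellow at (225,258). I'm choosing the two grey steel ones. The analyser is in the middle with its housing to the right, and the flow unit is at about (246,180) in the top view.

Run:
```python
from h import *
i=cv2.imread('pics/top0.png'); d=np.load('top0.npy'); C=cloud('top',d)
a=cv2.resize(i[145:255,200:470],None,fx=2.9,fy=2.9,interpolation=cv2.INTER_CUBIC)
b=cv2.resize(i[145:212,200:290],None,fx=4,fy=4,interpolation=cv2.INTER_CUBIC); e=cv2.resize(i[150:217,385:475],None,fx=4,fy=4,interpolation=cv2.INTER_CUBIC)
m=np.zeros((a.shape[0]+b.shape[0],a.shape[1],3),np.uint8); m[:a.shape[0]]=a; m[a.shape[0]:,:b.shape[1]]=b; m[a.shape[0]:,400:400+e.shape[1]]=e
cv2.imwrite('pics/crop1.png',m); print(m.shape)
# height checks
for uv in[(256,241),(282,233),(259,280),(225,258),(333,130),(289,125),(405,132),(330,175),(327,203),(262,180),(228,180)]:
    print(uv,np.round(C[uv[1],uv[0]],3))
# canisters: points 40..70mm height near
for u,v in[(256,241),(282,233)]:
    s=C[v-13:v+14,u-13:u+14].reshape(-1,3); s=s[(s[:,2]>.052)&(s[:,2]<.068)]; print('can',len(s),np.round(s.mean(0),4),np.round(s.min(0),3),np.round(s.max(0),3), cv2.minEnclosingCircle(s[:,:2].astype(np.float32)))
# base plate top z 20mm; flow box z 50
def rect(lo,hi,x0,x1,y0,y1):
    k=(C[...,2]>lo)&(C[...,2]<hi)&(C[...,0]>x0)&(C[...,0]<x1)&(C[...,1]>y0)&(C[...,1]<y1); return C[k]
f=rect(.044,.056,.25,.6,.1,.45); print('flow',len(f),cv2.minAreaRect(f[:,:2].astype(np.float32)))
p=rect(.015,.026,.25,.65,-.3,.2); print('plate',len(p),cv2.minAreaRect(p[:,:2].astype(np.float32)))
k=rect(.142,.158,.2,.7,-.6,-.1); print('hous',len(k),cv2.minAreaRect(k[:,:2].astype(np.float32)))
```

```text
(587, 783, 3)
(256, 241) [0.409 0.246 0.062]
(282, 233) [0.432 0.176 0.058]
(259, 280) [0.305 0.234 0.061]
(225, 258) [0.363 0.329 0.06 ]
(333, 130) [0.711 0.037 0.108]
(289, 125) [0.764 0.168 0.005]
(405, 132) [0.317 0.06  1.192]
(330, 175) [0.606 0.044 0.018]
(327, 203) [0.511 0.053 0.086]
(262, 180) [0.576 0.232 0.078]
(228, 180) [0.571 0.322 0.099]
can 221 [0.4077 0.2484 0.0599] [0.385 0.226 0.052] [0.429 0.272 0.066] ((0.40755006670951843, 0.2488129436969757), 0.022903038188815117)
can 216 [0.4307 0.1773 0.0599] [0.41  0.156 0.055] [0.454 0.2   0.066] ((0.4312366545200348, 0.17748408019542694), 0.023057540878653526)
flow 1550 ((0.4476034641265869, 0.2678561210632324), (0.33419668674468994, 0.22039394080638885), 8.01695442199707)
plate 5852 ((0.5352210402488708, -0.053892821073532104), (0.23611100018024445, 0.4951883852481842), 1.7017780542373657)
hous 3700 ((0.5223001837730408, -0.32197827100753784), (0.37073665857315063, 0.20123915374279022), 84.42584228515625)
```

View pics/crop1.png

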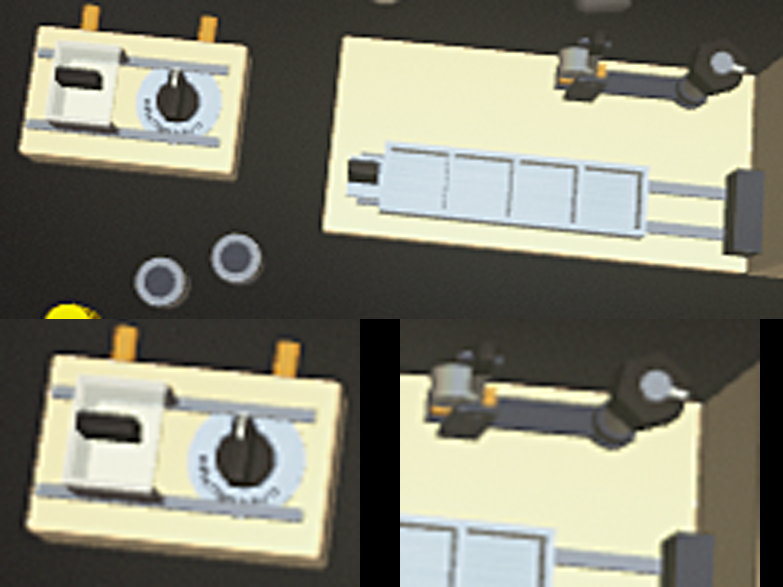

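The crop shows the clamp's nut (hexagon, about (433,169) in the top view), with the lever upright at (402,165). The magazine has four empty pockets, with its tab at left. The flow unit has its hood at left and its knob pointer up (towards +x). Next I'll fit the frames.

Run:
```python
from h import *
i=cv2.imread('pics/top0.png'); d=np.load('top0.npy'); C=cloud('top',d)
hsv=cv2.cvtColor(i,cv2.COLOR_BGR2HSV)
m=cv2.inRange(hsv,(15,25,120),(40,255,255))
# flow box top: beige pixels, height ~50
def fit(sel,z,name,Lx,Ly):
    n,l,s,c=cv2.connectedComponentsWithStats(sel.astype(np.uint8)); k=1+np.argmax(s[1:,4]); v,u=np.nonzero(l==k)
    P=onz('top',np.c_[u,v],z)[:,:2]; r=cv2.minAreaRect((P*1000).astype(np.float32)); print(name,len(P),r); print(np.round(cv2.boxPoints(r)))
Z=C[...,2]; b=m>0
f=np.zeros_like(b); f[140:215,200:292]=1
fit(cv2.morphologyEx((b&f&(abs(Z-.05)<.008)).astype(np.uint8),cv2.MORPH_OPEN,np.ones((3,3))),.05,'flow',130,210)
g=np.zeros_like(b); g[150:250,300:470]=1
fit(cv2.morphologyEx((b&g&(abs(Z-.02)<.008)).astype(np.uint8),cv2.MORPH_OPEN,np.ones((3,3))),.02,'plate',200,415)
# heights > features
def feat(n,cx,cy,r,lo,hi):
    k=(np.hypot(C[...,0]-cx,C[...,1]-cy)<r)&(Z>lo)&(Z<hi); s=C[k]; print(n,len(s),'mean',np.round(s.mean(0),4),'mid',np.round((s.min(0)+s.max(0))/2,4),'ext',np.round(np.ptp(s,0),3), 'minrect', cv2.minAreaRect((s[:,:2]*1000).astype(np.float32)))
feat('magtab',.511,.053,.04,.075,.1)
feat('hoodtab',.571,.322,.04,.108-.012,.13)
feat('knob',.576,.232,.03,.08,.1)
for uv in[(402,165),(402,172),(433,169),(446,169),(408,170)]: print(uv,np.round(C[uv[1],uv[0]],3))
k=(Z>.033)&(Z<.12)&(C[...,0]>.5)&(C[...,0]<.68)&(C[...,1]>-.28)&(C[...,1]<-.08); v,u=np.nonzero(k)
for a in range(160,182,2): print(a,' '.join('%3d'%(1000*Z[a,x]) for x in range(386,458,3)))
```

```text
flow 1316 ((586.3107299804688, 282.2725524902344), (209.1538848876953, 130.1110076904297), 84.38368225097656)
[[511. 185.]
 [641. 172.]
 [661. 380.]
 [532. 393.]]
plate 5785 ((540.6854248046875, -118.1522216796875), (414.4806213378906, 200.0501708984375), 84.53821563720703)
[[ 421. -315.]
 [ 621. -334.]
 [ 660.   79.]
 [ 461.   98.]]
magtab 61 mean [0.5127 0.0579 0.0864] mid [0.5123 0.0583 0.0853] ext [0.015 0.027 0.014] minrect ((512.3742065429688, 58.271453857421875), (27.241716384887695, 14.417991638183594), 89.08805847167969)
hoodtab 365 mean [0.5797 0.3215 0.1051] mid [0.581  0.3244 0.1128] ext [0.059 0.065 0.034] minrect ((581.3163452148438, 323.044921875), (62.70478820800781, 58.43732833862305), 84.59368896484375)
knob 91 mean [0.5824 0.2376 0.087 ] mid [0.5825 0.2378 0.0873] ext [0.045 0.018 0.013] minrect ((582.6536254882812, 238.1572723388672), (14.848304748535156, 46.06080627441406), 81.97855377197266)
(402, 165) [ 0.615 -0.151  0.096]
(402, 172) [ 0.594 -0.149  0.101]
(433, 169) [ 0.624 -0.255  0.02 ]
(446, 169) [ 0.596 -0.26   0.129]
(408, 170) [ 0.613 -0.176  0.052]
160
[... 398 characters left out ...]
68  17  19  28  92  97  98 100  50  16  18  18  18  20  18  18  20  20 105 127 125 130 129 129 126
170  20  17  27  82  79  86  91  51  29  29  32  31  25  31  20  21  21 112 125 125 128 127 129 127
172  15  21  28  57  85  93 103 100  33  32  30  29  33  27  31  29  45  98 117 127 128 125 125 132
174  16 1191  29  30  78  80  91  89  33  27  31  30  30  29  28  26  43  65 107 122 126 129 124  15
176  18  21  18  31  56  60  65  64  32  30  28  31  31  30  29  33  44  54  70 113 116 102  19  15
178  17  23  23  30  36  37  43  17  19  18  18  26  26  29  22  30  34  47  44  44  17  20  19  17
180  22  16  19 1191  21  18  23  16  21  17  17  20  21  24  21  17  25  34  36  19  17  17  17  21
```

```bash
cat >> h.py <<'E'
ya=np.deg2rad(-5.46); yf=np.deg2rad(-5.6)
def fr(y): return np.array([[np.cos(y),-np.sin(y)],[np.sin(y),np.cos(y)]])
OA=np.array([.5376,-.1505]); OF=np.array([.5863,.2823])
def A(x,y): return OA+fr(ya)@np.array([x,y])/1000
def Ainv(p): return 1000*(fr(ya).T@(np.array(p)[:2]-OA))
def Finv(p): return 1000*(fr(yf).T@(np.array(p)[:2]-OF))
def dialview(n,img,K,rad,name,z=.051,s=8):
    # view of knob area, flow frame: up=+x, left=+y
    g=np.linspace(rad,-rad,2*rad*s//2+1)
    X,Y=np.meshgrid(g,g,indexing='ij'); P=np.stack([X,Y],-1).reshape(-1,2)@fr(yf).T/1000+K[:2]
    uv=proj(n,np.c_[P,np.full(len(P),z)]).astype(np.float32).reshape(*X.shape,2)
    return cv2.remap(img,uv[...,0],uv[...,1],cv2.INTER_CUBIC)
E
python3 - <<'E'
from h import *
i=cv2.imread('pics/top0.png'); d=np.load('top0.npy'); C=cloud('top',d); Z=C[...,2]
def feat(n,cx,cy,r,lo,hi,inv):
    k=(np.hypot(C[...,0]-cx,C[...,1]-cy)<r)&(Z>lo)&(Z<hi); s=C[k]; c=cv2.minAreaRect((s[:,:2]*1000).astype(np.float32)); print(n,len(s),'mean',np.round(s.mean(0),4),np.round(inv(s.mean(0)),1),'rect',np.round(c[0],1),np.round(c[1],1),round(c[2],1),np.round(inv(np.array(c[0])/1000),1))
feat('hoodtab',.571,.322,.05,.114,.14,Finv)
feat('hood',.571,.322,.06,.09,.105,Finv)
feat('nut',.60,-.26,.05,.115,.145,Ainv)
feat('lever',.62,-.15,.03,.15,.19,Ainv)
feat('mag',.53,-.09,.15,.046,.062,Ainv)
k=(Z>.115)&(Z<.145)&(np.hypot(C[...,0]-.6,C[...,1]+.26)<.05)
b=np.array([Ainv(p) for p in C[k]]);print('nut local',b.min(0),b.max(0))
k=(Z>.046)&(Z<.062)&(abs(C[...,0]-.53)<.06)&(C[...,1]<.08)&(C[...,1]>-.24)
b=np.array([Ainv(p) for p in C[k]]);print('mag local',np.percentile(b,[1,99],axis=0))
s,_=bot.camera('scene')
Kp=np.array([.5826,.238])
v=[cv2.resize(dialview(n,im,Kp,46,n),(390,390)) for n,im in(('top',i),('scene',s))]
cv2.imwrite('pics/dial.png',np.hstack(v))
E
```

```text
hoodtab 90 mean [0.5904 0.3217 0.124 ] [ 0.2 39.6] rect [591.7 322.3] [40.4 15.2] 85.3 [ 1.5 40.4]
hood 521 mean [0.5881 0.3211 0.0974] [-2.  38.8] rect [591.1 322.2] [62.9 78.4] 84.9 [ 0.9 40.2]
nut 267 mean [ 0.6014 -0.2636  0.128 ] [  74.3 -106.5] rect [ 602.8 -264.3] [44.3 47.9] 15.8 [  75.7 -107.1]
lever 44 mean [ 0.6116 -0.147   0.1724] [73.3 10.5] rect [ 613.5 -146.1] [19.2 11.9] 13.1 [75.1 11.6]
mag 748 mean [ 0.5052 -0.092   0.0529] [-37.8  55.2] rect [500.  -85.5] [173.8 262.2] 21.4 [-43.7  61.1]
nut local [  50.26063509 -129.74356644] [100.26444907 -84.3313231 ]
mag local [[-77.60703554 -64.19734096]
 [ -9.93595812 204.73485148]]
```

View pics/dial.png

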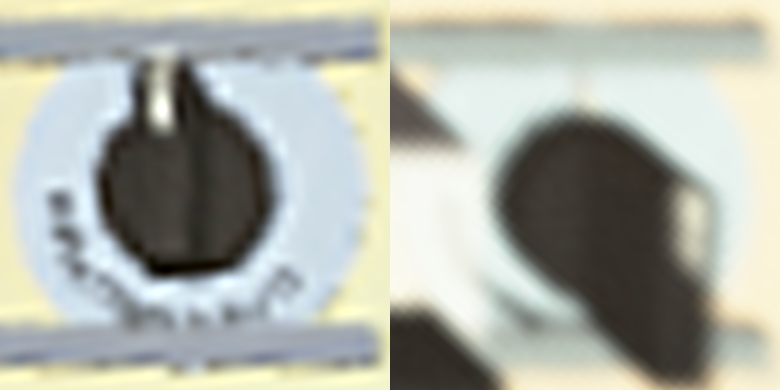

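Run:
```python
from h import *
fs=[bot.camera('top')[0].astype(float) for _ in range(4)]
i=np.mean(fs,0).astype(np.uint8); cv2.imwrite('pics/top_avg.png',i)
K=np.array([.5826,.238]); g=cv2.cvtColor(i,cv2.COLOR_BGR2GRAY)
th=np.deg2rad(np.arange(0,300,1)); rr=np.arange(24,46,.5)
T,Rr=np.meshgrid(th,rr)
P=np.stack([Rr*np.cos(T),-Rr*np.sin(T)],-1).reshape(-1,2)@fr(yf).T/1000+K
uv=proj('top',np.c_[P,np.full(len(P),.0515)]).astype(np.float32).reshape(*T.shape,2)
pol=cv2.remap(i,uv[...,0],uv[...,1],cv2.INTER_CUBIC); gp=cv2.cvtColor(pol,cv2.COLOR_BGR2GRAY).astype(float)
q=(200-np.minimum(gp,200))
for a in range(100,298,4): print(a,' '.join('%3d'%q[int((r-24)*2),a:a+4].mean() for r in range(26,44,2)))
cv2.imwrite('pics/pol.png',np.vstack([cv2.resize(pol[:,90:],(798,280),interpolation=cv2.INTER_CUBIC),np.pad(cv2.resize(i[165:200,240:285],None,fx=8,fy=8,interpolation=cv2.INTER_CUBIC),((0,0),(0,798-360),(0,0)))]))
```

```text
100   0   0   0   0   0   0   0   0   0
104   0   0   0   0   0   0   0   0   0
108   0   0   0   0   0   0   0   0   0
112   0   0   0   0   0   0   0   0   0
116   0   0   0   0   0   0   0   0   0
120   0   0   0   0   0   0   0   0   0
124   0   0   0   0   0   0   0   0   0
128   0  34  30  26   0   0   0   0   0
132   2  47  31  29   0   0   0   0   0
136   0  33  21  14   0   0   0   0  10
140   0  25  18   0   0   0   1  15  31
144   0  15  27   5   0   1  17  31  33
148   0   2  34  38  18  18  28  31  35
152   0   0  26  38  22  23  29  28  54
156   0   7  40  39  23  26  27  38  68
160   0  41  72  48  30  29  29  47  47
164   0  39  67  46  32  29  31  47  21
168   0   2  19  30  32  30  32  54  15
172   0   1  31  33  32  30  34  63  18
176   0  19  55  40  33  31  34  31   1
180   0  28  49  36  31  33  36  27   3
184   0   2  13  26  30  31  33  44  27
188   0   4  37  46  32  29  39  42   3
192   0  26  63  53  31  25  41  60   5
196   0  32  70  50  34  24  29  62  43
200   0  18  71  65  53  35  24  38  57
204   0   0  63  85  77  48  29  30  40
208   0   8  66  73 
[... 199 characters left out ...]
   8   0   0   0   0
232   0   0  15  43  34   3   0   0   0
236   0   0   9  77  60   2   0   0   0
240   0   0   5  53  51   4   0   0   0
244   0   6  52  56  30   4   0   0   0
248   0  16  78  74  14   0   0   0   0
252   0   3  65 101  61   0   0   0   0
256   0   0  21  50  29   0   0   0   0
260   0   0  35  51  20   0   0   0   0
264   0   0  61  87  43   0   0   0   0
268   0   0  43  71  37   0   0   0   0
272   0   0   1   3   0   0   0   0   0
276   0   0   0   0   0   0   0   0   0
280   0   0   0   0   0   0   0   0   0
284   0   0   0   0   0   0   0   0   0
288   0   0   0   0   0   0   0   0   0
292   0   0   0   0   0   0   0   0   0
296   0   0   0   0   0   0   0   0   0
```

View pics/pol.png

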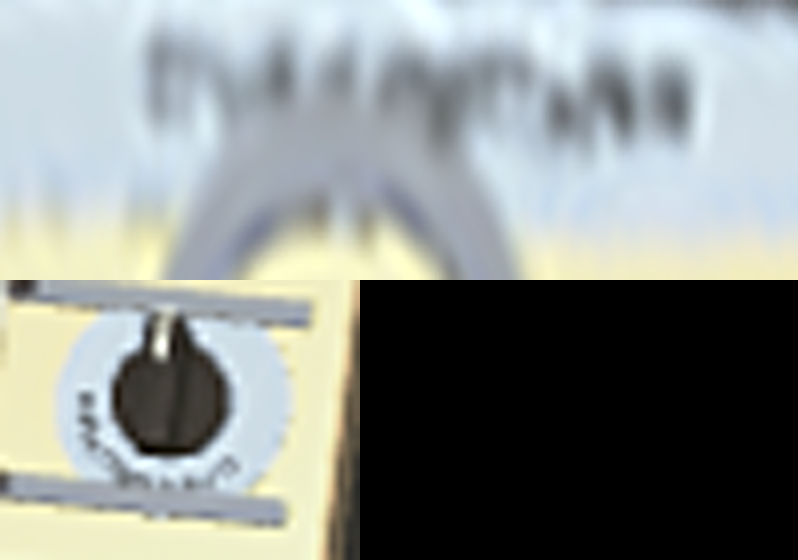

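Run:
```python
from h import *
s=np.mean([bot.camera('scene')[0].astype(float) for _ in range(3)],0).astype(np.uint8); cv2.imwrite('pics/scene_avg.png',s)
t=cv2.imread('pics/top_avg.png')
K=np.array([.5826,.238])
F=lambda deg,r:np.r_[K+fr(yf)@np.array([r*np.cos(np.deg2rad(deg)),-r*np.sin(np.deg2rad(deg))])/1000,.0515]
for a in(133,204,220,236,250,266): print(a,proj('scene',F(a,34))[0].round(1),proj('top',F(a,34))[0].round(1))
a=cv2.resize(s[265:325,325:395],None,fx=5.6,fy=5.6,interpolation=cv2.INTER_LANCZOS4)
b=cv2.resize(t[170:197,244:280],None,fx=11,fy=11,interpolation=cv2.INTER_LANCZOS4)
b=cv2.convertScaleAbs(b,alpha=1.0)
m=np.zeros((max(a.shape[0],b.shape[0]),a.shape[1]+b.shape[1],3),np.uint8); m[:a.shape[0],:a.shape[1]]=a; m[:b.shape[0],a.shape[1]:]=b
cv2.imwrite('pics/dial2.png',m); print(m.shape)
```

```text
133 [348.1 276.3] [269.1 188.7]
204 [362.8 285.1] [255.2 190.1]
220 [363.5 288.4] [252.6 188.1]
236 [363.  291.7] [250.7 185.4]
250 [361.6 294.4] [249.8 182.8]
266 [358.8 297. ] [249.5 179.5]
(336, 788, 3)
```

View pics/dial2.png

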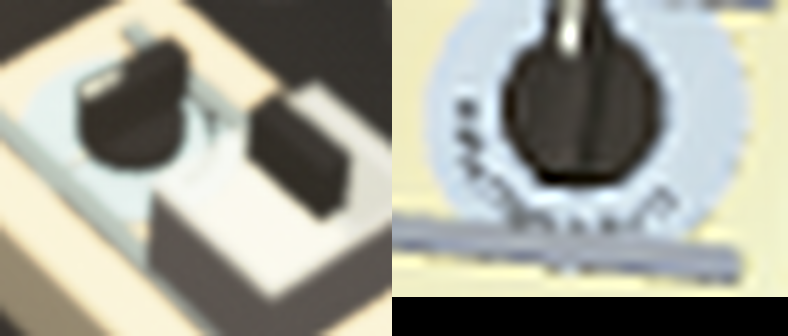

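The scene crop shows a large dark mark at pixel (362,286), which the projection puts at about 205° clockwise. That agrees with the strongest blob in the top view at (255,189.5). I'll confirm it later. Now I'll head to canister 1.

>>> move_arm:
  increments:
    - {"grip": 0,"linear": [0.2,0,-0.093],"twist": 0}
    - {"grip": 0,"linear": [0.2,0,-0.093],"twist": 0}
    - {"grip": 0,"linear": [0.2,0,-0.093],"twist": 0}
    - {"grip": 0,"linear": [0.2,0,-0.093],"twist": 0}
    - {"grip": 0,"linear": [0.2,0,-0.093],"twist": 0}

```text
clock: 1.0
eef_pos: [0.3052, 0.338, 0.231]
tool_rot: [-0.7, 0.092, -0.092, 0.702]
ft_force: [1.1, 0.1, 0.2]
grip_width: 0.0849
```

>>> move_arm:
  increments:
    - {"grip": 0,"linear": [0.2,0,-0.093],"twist": 0}
    - {"grip": 0,"linear": [0.2,0,-0.093],"twist": 0}
    - {"grip": 0,"linear": [0,0,0],"twist": 0.075}
    - {"grip": 0,"linear": [0,0,0],"twist": 0.075}
    - {"grip": 0,"linear": [0,0,0],"twist": 0.075}

```text
clock: 1.5
eef_pos: [0.3807, 0.2735, 0.2315]
tool_rot: [-0.66, 0.248, -0.25, 0.664]
ft_force: [-0.2, 1.1, 0.2]
grip_width: 0.0852
```

>>> move_arm:
  increments:
    - {"grip": 0,"linear": [0,0,0],"twist": 0.075}
    - {"grip": 0,"linear": [0,0,0],"twist": 0.075}
    - {"grip": 0,"linear": [0,0,0],"twist": 0.075}
    - {"grip": 0,"linear": [0,0,0],"twist": 0.075}
    - {"grip": 0,"linear": [0,0,0],"twist": 0.075}

```text
clock: 2.0
eef_pos: [0.3814, 0.2727, 0.2318]
tool_rot: [-0.523, 0.473, -0.474, 0.527]
ft_force: [0.5, 0.7, 1.3]
grip_width: 0.0853
```

```bash
cat >> h.py <<'E'
def to(p,psi=None):
    o,Q=st(); d=Q.T@(np.array(p)-np.array(o['eef_pos'])); ps=np.arctan2(Q[1,2],Q[0,2]); print('psi',np.rad2deg(ps).round(2),'rel tool mm',(d*1000).round(1),'units',(d/.2).round(3), 'twist units', None if psi is None else round((ps-np.deg2rad(psi))/2,4))
E
python3 - <<'E'
from h import *
to([.4075,.2488,.025],-5.5)
d=np.load('top0.npy'); C=cloud('top',d).reshape(-1,3); L=np.array([Ainv(p) for p in C]); 
k=(abs(L[:,0]+45)<20)&(L[:,1]>-80)&(L[:,1]<225); y=L[k,1]; z=C[k,2]
for a in range(-80,225,4):
    q=z[(y>=a)&(y<a+4)]; print(a,int(np.median(q)*1000),end='; ')
k=(abs(L[:,1]-60)<110)&(abs(L[:,0]+45)<60)
for a in range(-100,10,4):
    q=C[k,2][(L[k,0]>=a)&(L[k,0]<a+4)]; print(a,int(np.median(q)*1000),end='| ')
E
```

```text
t 2.0 p [0.3814 0.2727 0.2318] J [ 6.200e-01  1.740e-01 -7.800e-02  1.313e+00  1.000e-03  2.088e+00] F [0.5 0.7 1.3] w 0.0853
[[ 0.103  0.004  0.995]
 [-0.995  0.004  0.103]
 [-0.004 -1.     0.005]]
psi 5.92 rel tool mm [ 27.2 206.8  22.6] units [0.136 1.034 0.113] twist units 0.0996
  return _methods._mean(a, axis=axis, dtype=dtype,
  ret = ret.dtype.type(ret / rcount)
Traceback (most recent call last):
ValueError: cannot convert float NaN to integer
```

>>> move_arm:
  increments:
    - {"grip": 0,"linear": [0.136,0,0.113],"twist": 0.07}
    - {"grip": 0,"linear": [0,0,0],"twist": 0.03}
    - {"grip": 0,"linear": [0,0.22,0],"twist": 0}
    - {"grip": 0,"linear": [0,0.22,0],"twist": 0}
    - {"grip": 0,"linear": [0,0.1,0],"twist": 0}

```text
clock: 2.5
eef_pos: [0.4128, 0.2503, 0.126]
tool_rot: [0.465, -0.525, 0.527, -0.479]
ft_force: [-0.1, -0.9, -1.0]
grip_width: 0.0857
```

Run:
```python
from h import *
to([.4075,.2488,.025],-5.5)
i,d=bot.camera('top'); C=cloud('top',d)
for u,v in[(282,233)]:
    s=C[v-16:v+17,u-16:u+17].reshape(-1,3); s=s[(s[:,2]>.052)&(s[:,2]<.068)]; print(len(s), cv2.minEnclosingCircle(s[:,:2].astype(np.float32)))
```

```text
t 2.5 p [0.4128 0.2503 0.126 ] J [ 5.440e-01  2.670e-01 -2.480e-01  1.036e+00  2.000e-03  2.223e+00] F [-0.1 -0.9 -1. ] w 0.0857
[[-0.108  0.017  0.994]
 [-0.994  0.012 -0.108]
 [-0.014 -1.     0.015]]
psi -6.19 rel tool mm [  3.4 100.9  -6.7] units [ 0.017  0.505 -0.033] twist units -0.006
218 ((0.4315391182899475, 0.17796823382377625), 0.023086614906787872)
```

>>> move_arm:
  increments:
    - {"grip": 0,"linear": [0.017,0.15,-0.033],"twist": 0}
    - {"grip": 0,"linear": [0,0.18,0],"twist": 0}
    - {"grip": 0,"linear": [0,0.15,0],"twist": 0}
    - {"grip": 0,"linear": [0,0.02,0],"twist": 0}
    - {"grip": 1,"linear": [0,0,0],"twist": 0}

```text
clock: 3.05
eef_pos: [0.4084, 0.2495, 0.0241]
tool_rot: [0.465, -0.525, 0.527, -0.48]
ft_force: [0.8, 0.2, -0.1]
grip_width: 0.0732
```

>>> move_arm:
  increments:
    - {"grip": 1,"linear": [0,0,0],"twist": 0}
    - {"grip": 1,"linear": [0,0,0],"twist": 0}
    - {"grip": 1,"linear": [0,0,0],"twist": 0}
    - {"grip": 1,"linear": [0,0,0],"twist": 0}
    - {"grip": 1,"linear": [0,0,0],"twist": 0}

```text
clock: 3.55
eef_pos: [0.4116, 0.2516, 0.0298]
tool_rot: [0.462, -0.525, 0.527, -0.483]
ft_force: [-0.4, 0.2, -2.3]
grip_width: 0.0448
```

Run:
```python
from h import *
p=A(-45,59+93); print(p); to([*p,.12],-5.5)
```

```text
[0.50726709 0.00509214]
t 3.55 p [0.4116 0.2516 0.0298] J [ 5.470e-01  3.780e-01 -3.850e-01  7.790e-01  2.000e-03  2.226e+00] F [-0.4  0.2 -2.3] w 0.0448
[[-0.107  0.024  0.994]
 [-0.994  0.017 -0.108]
 [-0.019 -1.     0.022]]
psi -6.18 rel tool mm [233.1 -92.1 123.6] units [ 1.165 -0.46   0.618] twist units -0.0059
```

>>> move_arm:
  increments:
    - {"grip": 1,"linear": [0,-0.2,0],"twist": 0}
    - {"grip": 1,"linear": [0,-0.2,0],"twist": 0}
    - {"grip": 1,"linear": [0,-0.2,0],"twist": 0}
    - {"grip": 1,"linear": [0.19,0,0.103],"twist": 0}
    - {"grip": 1,"linear": [0.19,0,0.103],"twist": 0}

```text
clock: 4.05
eef_pos: [0.44, 0.1714, 0.1529]
tool_rot: [0.466, -0.523, 0.524, -0.485]
ft_force: [0.5, -0.3, -3.6]
grip_width: 0.0443
```

>>> move_arm:
  increments:
    - {"grip": 1,"linear": [0.19,0,0.103],"twist": 0}
    - {"grip": 1,"linear": [0.19,0,0.103],"twist": 0}
    - {"grip": 1,"linear": [0.19,0,0.103],"twist": 0}
    - {"grip": 1,"linear": [0.19,0,0.103],"twist": 0}
    - {"grip": 1,"linear": [0,0,0],"twist": 0}

```text
clock: 4.55
eef_pos: [0.5114, 0.0023, 0.1536]
tool_rot: [0.464, -0.522, 0.527, -0.485]
ft_force: [0.1, -0.0, -3.4]
grip_width: 0.0447
```

Run:
```python
from h import *
p=A(-45,59+93); print(p); to([*p,.062],-5.5)
```

```text
[0.50726709 0.00509214]
t 4.55 p [0.5114 0.0023 0.1536] J [-0.004  0.29  -0.138  1.116  0.015  1.667] F [ 0.1 -0.  -3.4] w 0.0447
[[-0.099  0.027  0.995]
 [-0.995  0.014 -0.1  ]
 [-0.017 -1.     0.026]]
psi -5.73 rel tool mm [-0.8 91.5 -6.7] units [-0.004  0.457 -0.034] twist units -0.002
```

>>> move_arm:
  increments:
    - {"grip": 1,"linear": [0.0,0.12,-0.034],"twist": 0}
    - {"grip": 1,"linear": [0,0.15,0],"twist": 0}
    - {"grip": 1,"linear": [0,0.1,0],"twist": 0}
    - {"grip": 1,"linear": [0,0.04,0],"twist": 0}
    - {"grip": 1,"linear": [0,0.01,0],"twist": 0}

```text
clock: 5.05
eef_pos: [0.5072, 0.003, 0.0676]
tool_rot: [0.462, -0.523, 0.528, -0.484]
ft_force: [0.7, -0.2, -2.9]
grip_width: 0.0445
```

Run:
```python
from h import *
p=A(-45,59+93); to([*p,.062],-5.5)
```

```text
t 5.05 p [0.5072 0.003  0.0676] J [-0.003  0.369 -0.275  0.898  0.015  1.672] F [ 0.7 -0.2 -2.9] w 0.0445
[[-0.104  0.029  0.994]
 [-0.994  0.015 -0.105]
 [-0.018 -0.999  0.027]]
psi -6.01 rel tool mm [-2.   5.6 -0.3] units [-0.01   0.028 -0.001] twist units -0.0045
```

>>> move_arm:
  increments:
    - {"grip": 1,"linear": [-0.018,0,0],"twist": 0}
    - {"grip": 1,"linear": [0,0.015,0],"twist": 0}
    - {"grip": 1,"linear": [0,0.015,0],"twist": 0}
    - {"grip": 1,"linear": [0,0.015,0],"twist": 0}
    - {"grip": 1,"linear": [0,0,0],"twist": 0}

```text
clock: 5.55
eef_pos: [0.5103, 0.008, 0.0618]
tool_rot: [0.461, -0.521, 0.529, -0.486]
ft_force: [-0.2, -0.3, -2.1]
grip_width: 0.0444
```

Run:
```python
from h import *
p=A(-45,59+93); to([*p,.062],-5.5)
```

```text
t 5.55 p [0.5103 0.008  0.0618] J [ 0.007  0.377 -0.28   0.879  0.015  1.681] F [-0.2 -0.3 -2.1] w 0.0444
[[-0.103  0.035  0.994]
 [-0.995  0.015 -0.103]
 [-0.019 -0.999  0.033]]
psi -5.92 rel tool mm [ 3.2 -0.3 -2.8] units [ 0.016 -0.002 -0.014] twist units -0.0037
```

>>> move_arm:
  increments:
    - {"grip": 1,"linear": [0.01,0.015,-0.01],"twist": 0}
    - {"grip": 1,"linear": [0,0.018,0],"twist": 0}
    - {"grip": 1,"linear": [0,0.02,0],"twist": 0}
    - {"grip": 1,"linear": [0,0.01,0],"twist": 0}
    - {"grip": 1,"linear": [0,0.01,0],"twist": 0}

```text
clock: 6.05
eef_pos: [0.5104, 0.0071, 0.0616]
tool_rot: [0.457, -0.519, 0.531, -0.49]
ft_force: [-4.8, 0.0, 9.3]
grip_width: 0.0443
```

Run:
```python
from h import *
p=A(-45,59+93); to([*p,.062],-5.5)
```

```text
t 6.05 p [0.5104 0.0071 0.0616] J [ 0.003  0.37  -0.292  0.863  0.018  1.677] F [-4.8  0.   9.3] w 0.0443
[[-0.102  0.045  0.994]
 [-0.995  0.018 -0.103]
 [-0.023 -0.999  0.043]]
psi -5.92 rel tool mm [ 2.3 -0.6 -2.9] units [ 0.012 -0.003 -0.014] twist units -0.0037
```

>>> move_arm:
  increments:
    - {"grip": 0,"linear": [0,0,0],"twist": 0}
    - {"grip": 0,"linear": [0,0,0],"twist": 0}
    - {"grip": 0,"linear": [0,0,0],"twist": 0}
    - {"grip": 0,"linear": [0,-0.1,0],"twist": 0}
    - {"grip": 0,"linear": [0,-0.24,0],"twist": 0}

```text
clock: 6.55
eef_pos: [0.5041, 0.0055, 0.126]
tool_rot: [0.46, -0.521, 0.529, -0.487]
ft_force: [0.6, -0.9, -0.5]
grip_width: 0.0851
```

Run:
```python
from h import *
i,d=bot.camera('top'); C=cloud('top',d);cv2.imwrite('pics/t1.png',i)
s=C.reshape(-1,3)
k=(s[:,2]>.054)&(s[:,2]<.066)&(np.hypot(s[:,0]-.4315,s[:,1]-.178)<.04); q=s[k]; print('can2',len(q),cv2.minEnclosingCircle(q[:,:2].astype(np.float32)))
k=(s[:,2]>.08)&(s[:,2]<.1)&(np.hypot(s[:,0]-.507,s[:,1]-.005)<.032); q=s[k]; print('can1',len(q),q.mean(0),q[:,:2].min(0),q[:,:2].max(0))
to([.4315,.178,.12],-5.5)
```

```text
can2 216 ((0.43136268854141235, 0.17745918035507202), 0.022973833605647087)<stdin>:5: RuntimeWarning: Mean of empty slice.
  ret = um.true_divide(
Traceback (most recent call last):
ValueError: zero-size array to reduction operation minimum which has no identity
```

>>> move_arm:
  increments:
    - {"grip": 0,"linear": [-0.2,-0.04,-0.11],"twist": 0}
    - {"grip": 0,"linear": [-0.21,0,-0.114],"twist": 0}
    - {"grip": 0,"linear": [-0.21,0,-0.114],"twist": 0}
    - {"grip": 0,"linear": [-0.21,0,-0.114],"twist": 0}
    - {"grip": 0,"linear": [0,0,0],"twist": 0}

```text
clock: 7.1
eef_pos: [0.4424, 0.1852, 0.1483]
tool_rot: [0.448, -0.516, 0.537, -0.495]
ft_force: [0.7, 0.5, -0.5]
grip_width: 0.0855
```

Run:
```python
from h import *
to([.4315,.1778,.024],-5.5)
i,d=bot.camera('top'); C=cloud('top',d);cv2.imwrite('pics/t2.png',i)
s=C.reshape(-1,3)
k=(s[:,2]>.08)&(s[:,2]<.1)&(np.hypot(s[:,0]-.507,s[:,1]-.005)<.032); q=s[k]; print('can1',len(q),q.mean(0) if len(q) else 0, cv2.minEnclosingCircle(q[:,:2].astype(np.float32)) if len(q) else 0)
i2,d=bot.camera('scene'); C=cloud('scene',d);s=C.reshape(-1,3)
k=(s[:,2]>.08)&(s[:,2]<.1)&(np.hypot(s[:,0]-.507,s[:,1]-.005)<.032); q=s[k]; print('can1 scene',len(q),q.mean(0) if len(q) else 0)
```

```text
t 7.1 p [0.4424 0.1852 0.1483] J [ 0.401  0.201 -0.274  1.024 -0.007  2.082] F [ 0.7  0.5 -0.5] w 0.0855
[[-0.109  0.069  0.992]
 [-0.994  0.022 -0.111]
 [-0.029 -0.997  0.066]]
psi -6.37 rel tool mm [ 12.2 123.1 -18.2] units [ 0.061  0.616 -0.091] twist units -0.0076
can1 239 [0.50944843 0.00578905 0.09308073] ((0.510465681552887, 0.005459429230540991), 0.023410657420754433)
can1 scene 256 [0.51495761 0.01189561 0.09147169]
```

>>> move_arm:
  increments:
    - {"grip": 0,"linear": [0,0,0.25],"twist": 0}
    - {"grip": 0,"linear": [0,0,-0.1],"twist": 0}
    - {"grip": 0,"linear": [0,0,-0.1],"twist": 0}
    - {"grip": 0,"linear": [0,0,-0.1],"twist": 0}
    - {"grip": 0,"linear": [0,0,-0.05],"twist": 0}

```text
clock: 7.7
eef_pos: [0.4266, 0.1765, 0.1395]
tool_rot: [0.449, -0.52, 0.541, -0.485]
ft_force: [-0.3, 0.6, 1.6]
grip_width: 0.0855
```

Run:
```python
from h import *
to([.4315,.1778,.024],-5.5)
```

```text
t 7.7 p [0.4266 0.1765 0.1395] J [ 0.4    0.187 -0.317  1.009 -0.012  2.098] F [-0.3  0.6  1.6] w 0.0855
[[-0.126  0.058  0.99 ]
 [-0.992  0.011 -0.127]
 [-0.019 -0.998  0.056]]
psi -7.31 rel tool mm [  0.3 115.6  -1.8] units [ 0.001  0.578 -0.009] twist units -0.0158
```

>>> move_arm:
  increments:
    - {"grip": 0,"linear": [0,0.2,0],"twist": -0.015}
    - {"grip": 0,"linear": [0,0.2,0],"twist": 0}
    - {"grip": 0,"linear": [0,0.14,0],"twist": 0}
    - {"grip": 0,"linear": [0,0.04,0],"twist": 0}
    - {"grip": 0,"linear": [0,0,0],"twist": 0}

```text
clock: 8.2
eef_pos: [0.4394, 0.1739, 0.0233]
tool_rot: [0.452, -0.513, 0.538, -0.494]
ft_force: [0.5, 0.0, -0.1]
grip_width: 0.0853
```

Run:
```python
from h import *
to([.4315,.1778,.024],-5.5)
```

```text
t 8.2 p [0.4394 0.1739 0.0233] J [ 0.386  0.349 -0.458  0.696 -0.014  2.061] F [ 0.5  0.  -0.1] w 0.0853
[[-0.104  0.068  0.992]
 [-0.994  0.013 -0.105]
 [-0.02  -0.998  0.066]]
psi -6.06 rel tool mm [-3.1 -1.2 -8.2] units [-0.016 -0.006 -0.041] twist units -0.0049
```

>>> move_arm:
  increments:
    - {"grip": 0,"linear": [-0.016,0,-0.04],"twist": 0}
    - {"grip": 1,"linear": [0,0,0],"twist": 0}
    - {"grip": 1,"linear": [0,0,0],"twist": 0}
    - {"grip": 1,"linear": [0,0,0],"twist": 0}
    - {"grip": 1,"linear": [0,0,0],"twist": 0}

```text
clock: 8.7
eef_pos: [0.4344, 0.1791, 0.0281]
tool_rot: [0.449, -0.512, 0.539, -0.496]
ft_force: [0.1, 0.1, -2.4]
grip_width: 0.0445
```

>>> move_arm:
  increments:
    - {"grip": 1,"linear": [0,0,0],"twist": 0}
    - {"grip": 1,"linear": [0,-0.2,0],"twist": 0}
    - {"grip": 1,"linear": [0,-0.2,0],"twist": 0}
    - {"grip": 1,"linear": [0,-0.2,0],"twist": 0}
    - {"grip": 1,"linear": [0,0,0],"twist": 0}

```text
clock: 9.2
eef_pos: [0.4235, 0.1765, 0.1498]
tool_rot: [0.451, -0.512, 0.538, -0.494]
ft_force: [0.9, 0.7, -2.1]
grip_width: 0.0447
```

Run:
```python
from h import *
p=A(-45,59-31); print(p); to([*p,.15],-5.5)
```

```text
[ 0.49546839 -0.11834525]
t 9.2 p [0.4235 0.1765 0.1498] J [ 0.405  0.163 -0.318  1.02  -0.015  2.081] F [ 0.9  0.7 -2.1] w 0.0447
[[-0.105  0.07   0.992]
 [-0.994  0.014 -0.106]
 [-0.021 -0.997  0.068]]
psi -6.09 rel tool mm [285.7   0.8 102.6] units [1.428 0.004 0.513] twist units -0.0052
```

>>> move_arm:
  increments:
    - {"grip": 1,"linear": [0.2,0,0],"twist": 0}
    - {"grip": 1,"linear": [0.24,0,0],"twist": 0}
    - {"grip": 1,"linear": [0.24,0,0],"twist": 0}
    - {"grip": 1,"linear": [0.24,0,0],"twist": 0}
    - {"grip": 1,"linear": [0.24,0,0.02],"twist": 0}

```text
clock: 9.7
eef_pos: [0.4049, -0.0552, 0.1432]
tool_rot: [0.453, -0.508, 0.535, -0.5]
ft_force: [1.6, -0.6, -1.7]
grip_width: 0.0453
```

>>> move_arm:
  increments:
    - {"grip": 1,"linear": [0.24,0,0.02],"twist": 0}
    - {"grip": 1,"linear": [0.05,0,0.25],"twist": 0}
    - {"grip": 1,"linear": [0,0,0.25],"twist": 0}
    - {"grip": 1,"linear": [0,0,0],"twist": 0}
    - {"grip": 1,"linear": [0,0,0],"twist": 0}

```text
clock: 10.2
eef_pos: [0.497, -0.134, 0.1396]
tool_rot: [0.452, -0.516, 0.536, -0.492]
ft_force: [-0.2, 0.8, -2.9]
grip_width: 0.0451
```

Run:
```python
from h import *
p=A(-45,59-31); print(p); to([*p,.065],-5.5)
```

```text
[ 0.49546839 -0.11834525]
t 10.2 p [ 0.497  -0.134   0.1396] J [-0.283  0.289 -0.18   1.049  0.033  1.397] F [-0.2  0.8 -2.9] w 0.0451
[[-0.107  0.06   0.992]
 [-0.994  0.017 -0.108]
 [-0.024 -0.998  0.057]]
psi -6.22 rel tool mm [-13.6  74.6  -7.5] units [-0.068  0.373 -0.037] twist units -0.0063
```

>>> move_arm:
  increments:
    - {"grip": 1,"linear": [-0.07,0.05,-0.037],"twist": -0.006}
    - {"grip": 1,"linear": [0,0.15,0],"twist": 0}
    - {"grip": 1,"linear": [0,0.1,0],"twist": 0}
    - {"grip": 1,"linear": [0,0.04,0],"twist": 0}
    - {"grip": 1,"linear": [0,0.01,0],"twist": 0}

```text
clock: 10.7
eef_pos: [0.4928, -0.1157, 0.0662]
tool_rot: [0.456, -0.513, 0.532, -0.496]
ft_force: [1.8, -1.2, -0.9]
grip_width: 0.0447
```

Run:
```python
from h import *
p=A(-45,59-31); print(p); to([*p,.062],-5.5)
```

```text
[ 0.49546839 -0.11834525]
t 10.7 p [ 0.4928 -0.1157  0.0662] J [-0.249  0.352 -0.307  0.858  0.031  1.415] F [ 1.8 -1.2 -0.9] w 0.0447
[[-0.092  0.06   0.994]
 [-0.996  0.017 -0.093]
 [-0.023 -0.998  0.058]]
psi -5.35 rel tool mm [2.5 4.3 2.7] units [0.012 0.022 0.013] twist units 0.0013
```

>>> move_arm:
  increments:
    - {"grip": 1,"linear": [0.012,0.015,0.013],"twist": 0}
    - {"grip": 1,"linear": [0,0.018,0],"twist": 0}
    - {"grip": 1,"linear": [0,0.02,0],"twist": 0}
    - {"grip": 1,"linear": [0,0.015,0],"twist": 0}
    - {"grip": 1,"linear": [0,0.01,0],"twist": 0}

```text
clock: 11.2
eef_pos: [0.4957, -0.1183, 0.0614]
tool_rot: [0.455, -0.511, 0.533, -0.497]
ft_force: [-1.7, 0.1, 1.3]
grip_width: 0.0452
```

Run:
```python
from h import *
p=A(-45,59-31); to([*p,.062],-5.5)
```

```text
t 11.2 p [ 0.4957 -0.1183  0.0614] J [-0.253  0.361 -0.309  0.843  0.031  1.411] F [-1.7  0.1  1.3] w 0.0452
[[-0.092  0.064  0.994]
 [-0.996  0.016 -0.093]
 [-0.022 -0.998  0.062]]
psi -5.35 rel tool mm [ 0.  -0.6 -0.2] units [ 0.    -0.003 -0.001] twist units 0.0013
```

>>> move_arm:
  increments:
    - {"grip": 0,"linear": [0,0,0],"twist": 0}
    - {"grip": 0,"linear": [0,0,0],"twist": 0}
    - {"grip": 0,"linear": [0,0,0],"twist": 0}
    - {"grip": 0,"linear": [0,-0.15,0],"twist": 0}
    - {"grip": 0,"linear": [0,-0.24,0],"twist": 0}

```text
clock: 11.7
eef_pos: [0.4874, -0.119, 0.1367]
tool_rot: [0.457, -0.514, 0.531, -0.495]
ft_force: [0.4, 0.5, 0.7]
grip_width: 0.0852
```

>>> move_arm:
  increments:
    - {"grip": 1,"linear": [-0.22,-0.06,0.01],"twist": 0}
    - {"grip": 1,"linear": [-0.24,0,0.01],"twist": 0}
    - {"grip": 1,"linear": [-0.24,0,0.01],"twist": 0}
    - {"grip": 1,"linear": [-0.24,0,0.01],"twist": 0}
    - {"grip": 1,"linear": [-0.24,0,0.01],"twist": 0}

```text
clock: 12.2
eef_pos: [0.5277, 0.1141, 0.1639]
tool_rot: [0.449, -0.513, 0.54, -0.494]
ft_force: [0.7, -0.6, 0.0]
grip_width: 0.012
```

Run:
```python
from h import *
p=A(-45,248); to([*p,.05],-5.5)
i,d=bot.camera('top'); C=cloud('top',d);cv2.imwrite('pics/t3.png',i); s=C.reshape(-1,3)
for c in(A(-45,152),A(-45,28)):
    k=(s[:,2]>.08)&(s[:,2]<.105)&(np.hypot(*(s[:,:2]-c).T)<.032); q=s[k]
    if len(q): e=cv2.minEnclosingCircle(q[:,:2].astype(np.float32)); print(len(q),q[:,2].mean(),np.ptp(q[:,2]),Ainv(e[0]),e[1])
k=(s[:,2]>.03)&(s[:,2]<.1)&(s[:,1]>.1)&(s[:,1]<.3)&(s[:,0]>.3)&(s[:,0]<.5);print('loose',k.sum())
```

```text
t 12.2 p [0.5277 0.1141 0.1639] J [ 0.214  0.299 -0.099  1.097 -0.002  1.895] F [ 0.7 -0.6  0. ] w 0.012
[[-0.109  0.074  0.991]
 [-0.994  0.014 -0.11 ]
 [-0.022 -0.997  0.072]]
psi -6.34 rel tool mm [ 17.1 112.5 -17.9] units [ 0.085  0.563 -0.09 ] twist units -0.0073
217 0.09353436801771958 0.0198683644352744 [-42.21492875 152.68947157] 0.023228153586387634
243 0.09339253375692329 0.01902979616018352 [-45.66026688  27.09132293] 0.023180773481726646
loose 166
```

>>> move_arm:
  increments:
    - {"grip": 1,"linear": [0,0.1,-0.09],"twist": 0}
    - {"grip": 1,"linear": [0,0.2,0],"twist": 0}
    - {"grip": 1,"linear": [0,0.2,0],"twist": 0}
    - {"grip": 1,"linear": [0,0.05,0],"twist": 0}
    - {"grip": 1,"linear": [0,0,0],"twist": 0}

```text
clock: 12.75
eef_pos: [0.5229, 0.1322, 0.0524]
tool_rot: [0.449, -0.508, 0.535, -0.504]
ft_force: [0.1, -0.5, 0.4]
grip_width: 0.0
```

Run:
```python
from h import *
p=A(-45,234); to([*p,.05],-5.5); o=bot.get_obs(); print(Ainv(o['eef_pos']))
```

```text
t 12.75 p [0.5229 0.1322 0.0524] J [ 0.246  0.404 -0.271  0.809  0.003  1.908] F [ 0.1 -0.5  0.4] w 0.0
[[-0.09   0.083  0.992]
 [-0.995  0.024 -0.092]
 [-0.031 -0.996  0.081]]
psi -5.3 rel tool mm [46.1  0.6 -3.8] units [ 0.23   0.003 -0.019] twist units 0.0017
[-41.49471167 280.04074426]
```

>>> move_arm:
  increments:
    - {"grip": 1,"linear": [0.17,0,-0.019],"twist": 0}
    - {"grip": 1,"linear": [0.1,0,0],"twist": 0}
    - {"grip": 1,"linear": [0.1,0,0],"twist": 0}
    - {"grip": 1,"linear": [0.1,0,0],"twist": 0}
    - {"grip": 1,"linear": [0.1,0,0],"twist": 0}

```text
clock: 13.25
eef_pos: [0.5117, 0.0217, 0.0546]
tool_rot: [0.446, -0.509, 0.531, -0.51]
ft_force: [-1.9, 3.9, -2.1]
grip_width: -0.0005
```

Run:
```python
from h import *
p=A(-45,146); to([*p,.05],-5.5); o=bot.get_obs(); print(Ainv(o['eef_pos']))
```

```text
t 13.25 p [0.5117 0.0217 0.0546] J [ 0.022  0.355 -0.344  0.784  0.035  1.678] F [-1.9  3.9 -2.1] w -0.0005
[[-0.082  0.088  0.993]
 [-0.996  0.037 -0.086]
 [-0.044 -0.995  0.084]]
psi -4.93 rel tool mm [23.1  3.3 -3.5] units [ 0.115  0.017 -0.017] twist units 0.0049
[-42.13245613 168.9502853 ]
```

>>> move_arm:
  increments:
    - {"grip": 1,"linear": [0.06,0,0],"twist": 0}
    - {"grip": 1,"linear": [0.06,0,0],"twist": 0}
    - {"grip": 1,"linear": [0.05,0,0],"twist": 0}
    - {"grip": 1,"linear": [0.05,0,0],"twist": 0}
    - {"grip": 1,"linear": [0.05,0,0],"twist": 0}

```text
clock: 13.75
eef_pos: [0.5109, 0.0097, 0.0572]
tool_rot: [-0.426, 0.525, -0.498, 0.543]
ft_force: [1.0, 31.1, -1.9]
grip_width: -0.0
```

Run:
```python
from h import *
to([*A(-45,146),.05],-5.5); o=bot.get_obs(); print(Ainv(o['eef_pos']))
i,d=bot.camera('top'); s=cloud('top',d).reshape(-1,3);cv2.imwrite('pics/t4.png',i)
L=(s[:,:2]-OA)@fr(ya)*1000
k=(abs(L[:,0]+45)<40)&(L[:,1]>-120)&(L[:,1]<130)&(s[:,2]>.085)&(s[:,2]<.105)
for c in(67,-58):
    q=k&(abs(L[:,1]-c)<32); print(q.sum(),cv2.minEnclosingCircle(L[q].astype(np.float32)))
q=(abs(L[:,0]+45)<25)&(s[:,2]>.046)&(s[:,2]<.062)&(L[:,1]<-130)
print(np.percentile(L[q,1],[2,98]))
```

```text
t 13.75 p [0.5109 0.0097 0.0572] J [-0.069  0.353 -0.347  0.786  0.149  1.562] F [ 1.  31.1 -1.9] w -0.0
[[-0.047  0.094  0.995]
 [-0.988  0.142 -0.06 ]
 [-0.147 -0.985  0.086]]
psi -3.45 rel tool mm [11.7  5.2 -4.2] units [ 0.059  0.026 -0.021] twist units 0.0179
[-41.7950015  156.92531313]
0 ((0.0, 0.0), 0.0)
230 ((-46.52969741821289, -49.45819091796875), 23.04425621032715)
[-173.24113952 -138.81090243]
```

Run:
```python
from h import *
d=np.mean([bot.camera('top')[1] for _ in range(3)],0); s=cloud('top',d).reshape(-1,3)
L=(s[:,:2]-OA)@fr(ya)*1000
k=(abs(L[:,0]+60)<9)
for a in range(-190,150,4):
    q=k&(L[:,1]>=a)&(L[:,1]<a+4); print(a,int(np.median(s[q,2])*1000) if q.any() else None,end='; ')
```

```text
-190 149; -186 149; -182 149; -178 141; -174 97; -170 60; -166 59; -162 59; -158 59; -154 59; -150 56; -146 53; -142 44; -138 34; -134 33; -130 33; -126 34; -122 34; -118 33; -114 33; -110 33; -106 34; -102 33; -98 33; -94 35; -90 33; -86 None; -82 53; -78 36; -74 33; -70 81; -66 93; -62 92; -58 93; -54 92; -50 92; -46 92; -42 88; -38 82; -34 81; -30 92; -26 None; -22 None; -18 410; -14 None; -10 408; -6 None; -2 None; 2 None; 6 210; 10 None; 14 None; 18 None; 22 411; 26 None; 30 None; 34 None; 38 410; 42 None; 46 None; 50 None; 54 None; 58 None; 62 None; 66 503; 70 504; 74 502; 78 502; 82 496; 86 496; 90 496; 94 496; 98 497; 102 497; 106 496; 110 496; 114 496; 118 496; 122 496; 126 496; 130 496; 134 496; 138 502; 142 502; 146 502;
```

>>> move_arm:
  increments:
    - {"grip": 1,"linear": [-0.1,0,0],"twist": 0}
    - {"grip": 1,"linear": [-0.15,0,0],"twist": 0}
    - {"grip": 1,"linear": [0,-0.25,0],"twist": 0}
    - {"grip": 1,"linear": [0,-0.25,0],"twist": 0}
    - {"grip": 1,"linear": [0,-0.25,0],"twist": 0}

```text
clock: 14.45
eef_pos: [0.4976, 0.0425, 0.2127]
tool_rot: [-0.43, 0.525, -0.494, 0.543]
ft_force: [1.6, 0.1, -0.1]
grip_width: -0.0
```

Run:
```python
from h import *
to([*A(75,-107),.1],-5.5); o=bot.get_obs(); print(Ainv(o['eef_pos']))
i,d=bot.camera('top'); cv2.imwrite('pics/t5.png',i); s=cloud('top',d).reshape(-1,3)
L=(s[:,:2]-OA)@fr(ya)*1000
k=(abs(L[:,0]+45)<40)&(s[:,2]>.085)&(s[:,2]<.105)
for c in(67,-49):
    q=k&(abs(L[:,1]-c)<28); print(q.sum(),cv2.minEnclosingCircle(L[q].astype(np.float32)))
# tab top
q=(abs(L[:,0]+45)<9)&(s[:,2]>.075)&(s[:,2]<.1)&(L[:,1]>95)&(L[:,1]<170); print('tab',q.sum(),np.percentile(L[q,1],[3,50,97]))
# nut: hex contour
q=(s[:,2]>.118)&(s[:,2]<.145)&(np.hypot(L[:,0]-75,L[:,1]+107)<32); h=L[q]-[75,-107]
# support function vs angle
for a in range(-30,91,6):
    n=np.array([np.cos(np.deg2rad(a)),np.sin(np.deg2rad(a))]); e=h@n; print(a,round(np.percentile(e,98)-np.percentile(e,2),1),end='; ')
```

```text
t 14.45 p [0.4976 0.0425 0.2127] J [-1.000e-03  1.800e-01 -1.340e-01  1.171e+00  1.430e-01  1.623e+00] F [ 1.6  0.1 -0.1] w -0.0
[[-0.041  0.086  0.995]
 [-0.988  0.142 -0.053]
 [-0.146 -0.986  0.079]]
psi -3.05 rel tool mm [315.3  76.5 111.4] units [1.576 0.382 0.557] twist units 0.0214
[-58.15771405 188.33117523]
0 ((0.0, 0.0), 0.0)
233 ((-46.70561218261719, -49.31167984008789), 23.326662063598633)Traceback (most recent call last):
  File "<stdin>", line 9, in <module>
    return _quantile_unchecked(
        a, q, axis, out, overwrite_input, method, keepdims, weights)
    return _ureduce(a,
                    func=_quantile_ureduce_func,
    ...<5 lines>...
                    overwrite_input=overwrite_input,
                    method=method)
    r = func(a, **kwargs)
    result = _quantile(arr,
                       quantiles=q,
    ...<2 lines>...
                       out=out,
                       weights=wgt)
    slices_having_nans = np.isnan(arr[-1, ...])
                                  ~~~^^^^^^^^^
IndexError: index -1 is out of bounds for axis 0 with size 0
```

Run:
```python
from h import *
to([.576,.148,.035],-5.5)
```

```text
t 14.5 p [0.5021 0.0417 0.2223] J [-0.003  0.171 -0.121  1.178  0.143  1.623] F [ 1.7 -0.1  6.1] w -0.0001
[[-0.04   0.101  0.994]
 [-0.988  0.142 -0.054]
 [-0.147 -0.985  0.094]]
psi -3.12 rel tool mm [-80.5 207.   50.1] units [-0.403  1.035  0.251] twist units 0.0208
```

>>> move_arm:
  increments:
    - {"grip": 1,"linear": [-0.2,0.05,0.125],"twist": 0.02}
    - {"grip": 1,"linear": [-0.2,0.1,0.125],"twist": 0}
    - {"grip": 1,"linear": [0,0.25,0],"twist": 0}
    - {"grip": 1,"linear": [0,0.25,0],"twist": 0}
    - {"grip": 1,"linear": [0,0.2,0],"twist": 0}

```text
clock: 15.0
eef_pos: [0.5959, 0.1419, 0.0926]
tool_rot: [-0.399, 0.522, -0.518, 0.548]
ft_force: [-0.3, -0.4, -0.5]
grip_width: -0.0003
```

Run:
```python
from h import *
to([.576,.150,.035],-5.5)
```

```text
t 15.0 p [0.5959 0.1419 0.0926] J [ 0.176  0.428 -0.13   0.837  0.116  1.85 ] F [-0.3 -0.4 -0.5] w -0.0003
[[-0.081  0.151  0.985]
 [-0.984  0.145 -0.103]
 [-0.158 -0.978  0.137]]
psi -5.95 rel tool mm [  2.8  54.5 -28.3] units [ 0.014  0.273 -0.141] twist units -0.0039
```

>>> move_arm:
  increments:
    - {"grip": 1,"linear": [0,0.1,-0.14],"twist": 0}
    - {"grip": 1,"linear": [0,0.12,0],"twist": 0}
    - {"grip": 1,"linear": [0,0.06,0],"twist": 0}
    - {"grip": 1,"linear": [-0.05,0,0],"twist": 0}
    - {"grip": 1,"linear": [-0.05,0,0],"twist": 0}

```text
clock: 15.5
eef_pos: [0.5777, 0.171, 0.032]
tool_rot: [-0.401, 0.522, -0.519, 0.545]
ft_force: [-3.3, -22.2, -0.7]
grip_width: 0.0002
```

Run:
```python
from h import *
to([.576,.165,.035],-5.5)
```

```text
t 15.5 p [0.5777 0.171  0.032 ] J [ 0.237  0.481 -0.228  0.684  0.1    1.913] F [ -3.3 -22.2  -0.7] w 0.0002
[[-0.085  0.147  0.985]
 [-0.985  0.139 -0.105]
 [-0.152 -0.979  0.133]]
psi -6.1 rel tool mm [ 5.6 -4.  -0.7] units [ 0.028 -0.02  -0.003] twist units -0.0052
```

>>> move_arm:
  increments:
    - {"grip": 1,"linear": [-0.05,0,0],"twist": 0}
    - {"grip": 1,"linear": [-0.05,0,0],"twist": 0}
    - {"grip": 1,"linear": [-0.05,0,0],"twist": 0}
    - {"grip": 1,"linear": [-0.05,0,0],"twist": 0}
    - {"grip": 1,"linear": [-0.05,0,0],"twist": 0}

```text
clock: 16.0
eef_pos: [0.5771, 0.1703, 0.0331]
tool_rot: [0.42, -0.507, 0.557, -0.506]
ft_force: [-3.7, -25.0, 0.3]
grip_width: 0.0
```

Run:
```python
from h import *
to([.576,.165,.035],-5.5)
```

```text
t 16.0 p [0.5771 0.1703 0.0331] J [ 0.295  0.499 -0.182  0.751 -0.015  2.002] F [ -3.7 -25.    0.3] w 0.0
[[-0.134  0.138  0.981]
 [-0.99   0.026 -0.139]
 [-0.044 -0.99   0.133]]
psi -8.07 rel tool mm [ 5.3 -2.2 -0.1] units [ 0.027 -0.011 -0.   ] twist units -0.0224
```

>>> move_arm:
  increments:
    - {"grip": 1,"linear": [0.05,-0.05,0],"twist": -0.02}
    - {"grip": 1,"linear": [0,-0.05,-0.25],"twist": 0}
    - {"grip": 1,"linear": [0,-0.05,-0.25],"twist": 0}
    - {"grip": 1,"linear": [-0.25,0,-0.1],"twist": 0}
    - {"grip": 1,"linear": [-0.25,0,0],"twist": 0}

```text
clock: 16.5
eef_pos: [0.4663, 0.2625, 0.0571]
tool_rot: [0.426, -0.496, 0.555, -0.514]
ft_force: [1.8, 0.8, 1.2]
grip_width: -0.0004
```

Run:
```python
from h import *
to([.500,.265,.030],-5.5)
```

```text
t 16.5 p [0.4663 0.2625 0.0571] J [ 0.546  0.36  -0.336  0.737 -0.059  2.225] F [1.8 0.8 1.2] w -0.0004
[[-0.109  0.148  0.983]
 [-0.993  0.021 -0.113]
 [-0.038 -0.989  0.145]]
psi -6.58 rel tool mm [-5.1 31.9 28.9] units [-0.025  0.159  0.144] twist units -0.0094
```

>>> move_arm:
  increments:
    - {"grip": 1,"linear": [0,0.14,0],"twist": -0.01}
    - {"grip": 1,"linear": [0,0,0.15],"twist": 0}
    - {"grip": 1,"linear": [0,0,0.07],"twist": 0}
    - {"grip": 1,"linear": [0,0,0.05],"twist": 0}
    - {"grip": 1,"linear": [0,0,0.05],"twist": 0}

```text
clock: 17.0
eef_pos: [0.5152, 0.2716, 0.043]
tool_rot: [0.442, -0.499, 0.534, -0.52]
ft_force: [-26.0, 2.3, 13.4]
grip_width: -0.0
```

Run:
```python
from h import *
to([.500,.265,.030],-5.5)
```

```text
t 17.0 p [0.5152 0.2716 0.043 ] J [ 0.496  0.467 -0.202  0.783 -0.02   2.136] F [-26.    2.3  13.4] w -0.0
[[-0.068  0.115  0.991]
 [-0.997  0.039 -0.073]
 [-0.047 -0.993  0.111]]
psi -4.19 rel tool mm [  8.2  10.9 -16. ] units [ 0.041  0.055 -0.08 ] twist units 0.0115
```

>>> move_arm:
  increments:
    - {"grip": 1,"linear": [0,0.04,0.05],"twist": 0}
    - {"grip": 1,"linear": [0,0.03,0.05],"twist": 0}
    - {"grip": 1,"linear": [0,0.02,0.05],"twist": 0}
    - {"grip": 1,"linear": [0,0.02,0.05],"twist": 0}
    - {"grip": 1,"linear": [0,0.02,0.05],"twist": 0}

```text
clock: 17.5
eef_pos: [0.5148, 0.2716, 0.0428]
tool_rot: [-0.467, 0.522, -0.505, 0.504]
ft_force: [-32.9, -4.4, 34.4]
grip_width: -0.0004
```

Run:
```python
from h import *
to([.500,.265,.030],-5.5)
```

```text
t 17.5 p [0.5148 0.2716 0.0428] J [ 0.466  0.515 -0.111  0.902  0.037  2.093] F [-32.9  -4.4  34.4] w -0.0004
[[-0.055  0.021  0.998]
 [-0.997  0.052 -0.056]
 [-0.054 -0.998  0.018]]
psi -3.23 rel tool mm [  8.1  12.1 -14.6] units [ 0.041  0.061 -0.073] twist units 0.0198
```

Run:
```python
from h import *
to([*A(75.5,-107),.2],-5.5)
fs=[bot.camera('top') for _ in range(3)]; i=np.mean([f[0].astype(float) for f in fs],0).astype(np.uint8); d=np.median([f[1] for f in fs],0); s=cloud('top',d).reshape(-1,3)
L=(s[:,:2]-OA)@fr(ya)*1000
q=(s[:,2]>.119)&(s[:,2]<.142)&(np.hypot(L[:,0]-75,L[:,1]+107)<34); h=L[q]; print(q.sum(),h.mean(0),np.median(s[q,2]))
for a in range(-30,91,5):
    n=np.array([np.cos(np.deg2rad(a)),np.sin(np.deg2rad(a))]); e=h@n; print(a,round(np.percentile(e,99)-np.percentile(e,1),1),round((np.percentile(e,99)+np.percentile(e,1))/2,1),end='; ')
k=(abs(L[:,0]+45)<40)&(s[:,2]>.085)&(s[:,2]<.105)
print()
for c in(67,-49):
    z=k&(abs(L[:,1]-c)<28); print('can',z.sum(),cv2.minEnclosingCircle(L[z].astype(np.float32)))
z=(abs(L[:,0]+45)<9)&(s[:,2]>.075)&(s[:,2]<.1)&(L[:,1]>100)&(L[:,1]<170); print('tab',z.sum(),np.percentile(L[z,1],[3,50,97]) if z.any() else '')
# rectified local view of nut top, up=+x,left=+y, z=.13
g=np.linspace(45,-45,361); X,Y=np.meshgrid(g,g,indexing='ij'); P=np.array([75.5,-107])+np.stack([X,Y],-1).reshape(-1,2); W=OA+P@fr(ya).T/1000
uv=proj('top',np.c_[W,np.full(len(W),.13)]).astype(np.float32).reshape(361,361,2)
n=cv2.remap(i,uv[...,0],uv[...,1],cv2.INTER_CUBIC); big=cv2.resize(i[150:245,310:475],None,fx=2.6,fy=2.6,interpolation=cv2.INTER_CUBIC)
m=np.zeros((361,361+big.shape[1],3),np.uint8); m[:,:361]=n; m[:big.shape[0],361:]=big; cv2.imwrite('pics/nut.png',m); print(m.shape)
```

```text
t 17.5 p [0.5148 0.2716 0.0428] J [ 0.466  0.515 -0.111  0.902  0.037  2.093] F [-32.9  -4.4  34.4] w -0.0004
[[-0.055  0.021  0.998]
 [-0.997  0.052 -0.056]
 [-0.054 -0.998  0.018]]
psi -3.23 rel tool mm [ 521.  -183.2  120.7] units [ 2.605 -0.916  0.603] twist units 0.0198
257 [  74.91299654 -107.00071285] 0.12782125713713421
-30 44.3 119.5; -25 44.8 114.0; -20 45.2 107.8; -15 45.4 100.7; -10 45.4 93.0; -5 45.6 84.5; 0 45.3 75.4; 5 44.8 65.8; 10 44.7 55.9; 15 44.1 45.5; 20 43.5 34.5; 25 43.5 23.1; 30 44.6 11.8; 35 45.1 0.2; 40 45.3 -11.5; 45 45.8 -23.0; 50 46.1 -34.3; 55 46.2 -45.2; 60 45.8 -55.7; 65 45.1 -65.7; 70 44.5 -75.3; 75 44.0 -84.5; 80 43.8 -93.1; 85 43.2 -100.7; 90 44.1 -107.7; 
can 228 ((-41.95758819580078, 73.49691009521484), 22.87531280517578)
can 233 ((-46.45384979248047, -49.225040435791016), 22.779069900512695)
tab 65 [110.93284334 124.41633765 139.5452073 ]
(361, 790, 3)
```

View pics/nut.png

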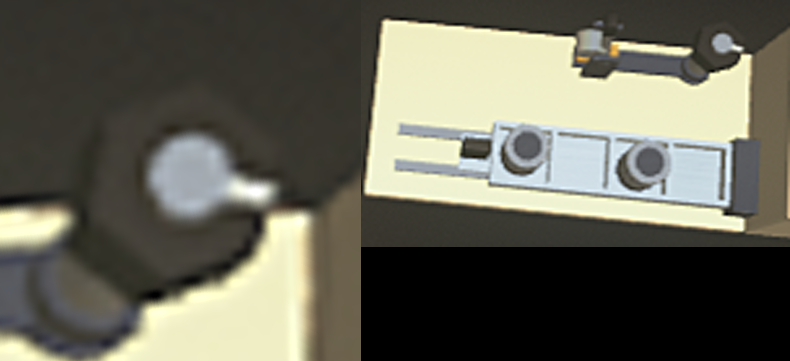

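>>> move_arm:
  increments:
    - {"grip": 1,"linear": [0,-0.05,-0.08],"twist": 0.01}
    - {"grip": 1,"linear": [0.2,-0.05,0],"twist": 0.01}
    - {"grip": 1,"linear": [0.24,-0.02,0],"twist": 0}
    - {"grip": 1,"linear": [0.24,0,0],"twist": 0}
    - {"grip": 1,"linear": [0.24,0,0],"twist": 0}

```text
clock: 18.15
eef_pos: [0.4873, 0.0928, 0.0688]
tool_rot: [-0.453, 0.527, -0.514, 0.503]
ft_force: [1.0, 0.4, 0.0]
grip_width: -0.0001
```

Run:
```python
from h import *
to([*A(-45,165),.055],-5.5)
d=np.median([bot.camera('top')[1] for _ in range(3)],0); s=cloud('top',d).reshape(-1,3)
L=(s[:,:2]-OA)@fr(ya)*1000
k=(abs(L[:,0]+45)<24)&(s[:,2]>.048)&(s[:,2]<.056)&(L[:,1]>-152)&(L[:,1]<115)
print(np.histogram(L[k,1],bins=np.arange(-154,116,3)))
b=(abs(L[:,0]+45)<24)&(s[:,2]>.057)&(s[:,2]<.063)&(L[:,1]<-130); print(np.percentile(L[b,1],[2,98]))
```

```text
t 18.15 p [0.4873 0.0928 0.0688] J [ 0.154  0.334 -0.326  0.861  0.055  1.812] F [1.  0.4 0. ] w -0.0001
[[-0.084  0.04   0.996]
 [-0.994  0.062 -0.086]
 [-0.065 -0.997  0.035]]
psi -4.96 rel tool mm [73.4 10.  27.1] units [0.367 0.05  0.136] twist units 0.0047
(array([ 0,  1, 17, 18, 24,  5,  0,  0,  0,  0,  0,  0,  0,  0,  0,  0,  0,
        0,  0,  0,  0,  0,  0,  5, 12, 10,  0,  0,  0,  0,  0,  0,  1,  1,
        1,  2,  0,  1,  1,  2,  3,  3,  0,  9, 16, 17,  0,  0,  0,  0,  0,
        0,  0,  0,  0,  0,  0,  0,  0,  0,  0,  0,  0,  0, 15, 18,  8,  0,
        0,  0,  0,  0,  0,  1,  1,  1,  1,  1,  1,  1,  1,  1,  1,  4,  0,
       19, 19,  0,  1]), array([-154, -151, -148, -145, -142, -139, -136, -133, -130, -127, -124,
       -121, -118, -115, -112, -109, -106, -103, -100,  -97,  -94,  -91,
        -88,  -85,  -82,  -79,  -76,  -73,  -70,  -67,  -64,  -61,  -58,
        -55,  -52,  -49,  -46,  -43,  -40,  -37,  -34,  -31,  -28,  -25,
        -22,  -19,  -16,  -13,  -10,   -7,   -4,   -1,    2,    5,    8,
         11,   14,   17,   20,   23,   26,   29,   32,   35,   38,   41,
         44,   47,   50,   53,   56,   59,   62,   65,   68,   71,   74,
         77,   80,   83,   86,   89,   92,   95,   98,  101,  104,  107,
        110,  113]))
[-173.28114178 -147.29789295]
```

>>> move_arm:
  increments:
    - {"grip": 1,"linear": [0.2,0.03,0.13],"twist": 0}
    - {"grip": 1,"linear": [0.17,0,0],"twist": 0}
    - {"grip": 1,"linear": [0.07,0,0],"twist": 0}
    - {"grip": 1,"linear": [0.05,0,0],"twist": 0}
    - {"grip": 1,"linear": [0.04,0,0],"twist": 0}

```text
clock: 18.8
eef_pos: [0.5103, 0.0084, 0.0626]
tool_rot: [-0.44, 0.535, -0.498, 0.521]
ft_force: [-0.8, 19.0, -3.0]
grip_width: 0.0001
```

Run:
```python
from h import *
to([*A(-45,150),.055],-5.5); print(Ainv(bot.get_obs()['eef_pos']))
```

```text
t 18.8 p [0.5103 0.0084 0.0626] J [-0.054  0.372 -0.293  0.864  0.119  1.592] F [-0.8 19.  -3. ] w 0.0001
[[-0.07   0.048  0.996]
 [-0.99   0.116 -0.075]
 [-0.119 -0.992  0.039]]
psi -4.31 rel tool mm [ 6.4  6.8 -3.1] units [ 0.032  0.034 -0.016] twist units 0.0104
[-42.29645919 155.58448097]
```

>>> move_arm:
  increments:
    - {"grip": 1,"linear": [-0.08,0,0],"twist": 0}
    - {"grip": 1,"linear": [-0.02,-0.24,0],"twist": 0}
    - {"grip": 1,"linear": [0,-0.25,0],"twist": 0}
    - {"grip": 1,"linear": [0,-0.25,0],"twist": 0}
    - {"grip": 1,"linear": [0,-0.25,0],"twist": 0}

```text
clock: 19.3
eef_pos: [0.5018, 0.0149, 0.2617]
tool_rot: [-0.444, 0.537, -0.492, 0.523]
ft_force: [0.8, 0.3, -0.3]
grip_width: -0.0
```

Run:
```python
from h import *
to([*A(75,-30),.24],-5.5); print(Ainv(bot.get_obs()['eef_pos']))
```

```text
t 19.3 p [0.5018 0.0149 0.2617] J [-0.045  0.206  0.033  1.366  0.124  1.589] F [ 0.8  0.3 -0.3] w -0.0
[[-0.059  0.037  0.998]
 [-0.99   0.123 -0.064]
 [-0.125 -0.992  0.03 ]]
psi -3.64 rel tool mm [196.8   0.8 119.5] units [0.984 0.004 0.598] twist units 0.0162
[-51.36489663 161.28827689]
```

>>> move_arm:
  increments:
    - {"grip": 1,"linear": [0.24,0,0],"twist": 0.016}
    - {"grip": 1,"linear": [0.24,0,0.05],"twist": 0}
    - {"grip": 1,"linear": [0.24,0,0.1],"twist": 0}
    - {"grip": 1,"linear": [0.2,0,0.1],"twist": 0}
    - {"grip": 1,"linear": [0.05,0,0.12],"twist": 0}

```text
clock: 19.8
eef_pos: [0.5722, -0.1808, 0.2617]
tool_rot: [-0.431, 0.531, -0.504, 0.526]
ft_force: [-0.4, 0.7, 0.8]
grip_width: 0.0003
```

>>> move_arm:
  increments:
    - {"grip": 1,"linear": [0,0,0.12],"twist": 0}
    - {"grip": 1,"linear": [0,0,0.12],"twist": 0}
    - {"grip": 1,"linear": [0,0,0.0],"twist": 0}
    - {"grip": 1,"linear": [0,0.1,0],"twist": 0}
    - {"grip": 1,"linear": [0,0.1,0],"twist": 0}

```text
clock: 20.3
eef_pos: [0.6336, -0.179, 0.2319]
tool_rot: [-0.429, 0.526, -0.509, 0.53]
ft_force: [-1.1, -0.9, -1.3]
grip_width: -0.0
```

Run:
```python
from h import *
to([*A(75,-20),.15],-5.5); print(Ainv(bot.get_obs()['eef_pos']))
```

```text
t 20.3 p [ 0.6336 -0.179   0.2319] J [-0.339  0.529  0.423  1.42   0.138  1.311] F [-1.1 -0.9 -1.3] w -0.0
[[-0.071  0.088  0.994]
 [-0.99   0.115 -0.081]
 [-0.122 -0.989  0.079]]
psi -4.66 rel tool mm [ 10.2  79.2 -29.7] units [ 0.051  0.396 -0.149] twist units 0.0074
[ 98.30098914 -19.23054166]
```

>>> move_arm:
  increments:
    - {"grip": 1,"linear": [0.05,0.05,-0.15],"twist": 0}
    - {"grip": 1,"linear": [0,0.12,0],"twist": 0}
    - {"grip": 1,"linear": [0,0.12,0],"twist": 0}
    - {"grip": 1,"linear": [0,0.08,0],"twist": 0}
    - {"grip": 1,"linear": [0,0.02,0],"twist": 0}

```text
clock: 20.8
eef_pos: [0.609, -0.1701, 0.1508]
tool_rot: [-0.43, 0.524, -0.507, 0.532]
ft_force: [-0.0, -0.6, -0.5]
grip_width: -0.0001
```

Run:
```python
from h import *
to([*A(75,-5),.15],-5.5); print(Ainv(bot.get_obs()['eef_pos']))
```

```text
t 20.8 p [ 0.609  -0.1701  0.1508] J [-0.339  0.508  0.177  1.195  0.14   1.304] F [-0.  -0.6 -0.5] w -0.0001
[[-0.064  0.089  0.994]
 [-0.99   0.117 -0.074]
 [-0.123 -0.989  0.08 ]]
psi -4.27 rel tool mm [-7.5  1.9  2.2] units [-0.038  0.009  0.011] twist units 0.0108
[ 72.92143695 -12.722432  ]
```

>>> move_arm:
  increments:
    - {"grip": 1,"linear": [-0.066,0.013,0.005],"twist": 0.01}
    - {"grip": 1,"linear": [-0.066,0.013,0],"twist": 0}
    - {"grip": 1,"linear": [-0.045,0.023,0],"twist": 0}
    - {"grip": 1,"linear": [-0.045,0.023,0],"twist": 0}
    - {"grip": 1,"linear": [-0.02,0.02,0],"twist": 0}

```text
clock: 21.3
eef_pos: [0.6169, -0.1173, 0.1424]
tool_rot: [-0.425, 0.527, -0.513, 0.528]
ft_force: [-1.8, -0.7, 1.5]
grip_width: -0.0
```

```bash
cat >> h.py <<'E'
def lev():
    o,Q=st(); y=Ainv(o['eef_pos']); z=o['eef_pos'][2]*1000
    # contact: tip corner at y+11 on back surface (offset 5) of lever hinged (11,85)
    Y,Zz=y[1]+11-11,z-85; r=np.hypot(Y,Zz); a=np.arctan2(Y,Zz)+np.arcsin(5/r); print('local',y.round(1),'tip a~',round(a,3),'r',round(r,1),'Flocal y,z',(fr(ya).T@np.array(o['ft_force'][:2]))[1].round(1),o['ft_force'][2])
E
python3 - <<'E'
from h import *
lev()
E
```

```text
t 21.3 p [ 0.6169 -0.1173  0.1424] J [-0.252  0.491  0.127  1.144  0.133  1.411] F [-1.8 -0.7  1.5] w -0.0
[[-0.082  0.094  0.992]
 [-0.989  0.113 -0.093]
 [-0.12  -0.989  0.083]]
local [75.8 40.6] tip a~ 0.687 r 70.4 Flocal y,z -0.9 1.5286408717399258
```

>>> move_arm:
  increments:
    - {"grip": 1,"linear": [-0.023,0.027,0],"twist": 0}
    - {"grip": 1,"linear": [-0.022,0.028,0],"twist": 0}
    - {"grip": 1,"linear": [-0.02,0.029,0],"twist": 0}
    - {"grip": 1,"linear": [0,0,0],"twist": 0}
    - {"grip": 1,"linear": [0,0,0],"twist": 0}

```text
clock: 21.8
eef_pos: [0.6199, -0.1001, 0.1258]
tool_rot: [-0.425, 0.527, -0.512, 0.528]
ft_force: [-0.1, -0.4, 1.3]
grip_width: 0.0003
```

Run:
```python
from h import *
lev()
```

```text
t 21.8 p [ 0.6199 -0.1001  0.1258] J [-0.224  0.501  0.097  1.101  0.132  1.438] F [-0.1 -0.4  1.3] w 0.0003
[[-0.081  0.093  0.992]
 [-0.989  0.114 -0.091]
 [-0.121 -0.989  0.083]]
local [77.1 58.1] tip a~ 1.029 r 70.9 Flocal y,z -0.4 1.2997909545433242
```

>>> move_arm:
  increments:
    - {"grip": 1,"linear": [-0.014,0.03,0],"twist": 0}
    - {"grip": 1,"linear": [-0.012,0.031,0],"twist": 0}
    - {"grip": 1,"linear": [0,0,0],"twist": 0}
    - {"grip": 1,"linear": [0,0,0],"twist": 0}
    - {"grip": 1,"linear": [0,0,0],"twist": 0}

```text
clock: 22.3
eef_pos: [0.6216, -0.0939, 0.1142]
tool_rot: [-0.425, 0.527, -0.513, 0.528]
ft_force: [-1.2, 0.3, 1.9]
grip_width: -0.0002
```

Run:
```python
from h import *
lev()
```

```text
t 22.3 p [ 0.6216 -0.0939  0.1142] J [-0.213  0.51   0.08   1.073  0.131  1.45 ] F [-1.2  0.3  1.9] w -0.0002
[[-0.082  0.094  0.992]
 [-0.989  0.113 -0.093]
 [-0.121 -0.989  0.084]]
local [78.2 64.3] tip a~ 1.216 r 70.7 Flocal y,z 0.1 1.8637325386094041
```

>>> move_arm:
  increments:
    - {"grip": 1,"linear": [-0.008,0.031,0],"twist": 0}
    - {"grip": 1,"linear": [-0.005,0.031,0],"twist": 0}
    - {"grip": 1,"linear": [0,0,0],"twist": 0}
    - {"grip": 1,"linear": [0,0,0],"twist": 0}
    - {"grip": 1,"linear": [0,0,0],"twist": 0}

```text
clock: 22.8
eef_pos: [0.6223, -0.0905, 0.1049]
tool_rot: [-0.424, 0.527, -0.514, 0.528]
ft_force: [-1.5, 0.1, 2.0]
grip_width: 0.0002
```

Run:
```python
from h import *
lev()
```

```text
t 22.8 p [ 0.6223 -0.0905  0.1049] J [-0.207  0.516  0.065  1.049  0.13   1.458] F [-1.5  0.1  2. ] w 0.0002
[[-0.083  0.095  0.992]
 [-0.989  0.112 -0.094]
 [-0.121 -0.989  0.085]]
local [78.6 67.8] tip a~ 1.356 r 70.6 Flocal y,z 0.0 2.0421246205388104
```

>>> move_arm:
  increments:
    - {"grip": 0,"linear": [0,-0.22,-0.01],"twist": 0}
    - {"grip": 0,"linear": [-0.08,0,0],"twist": 0}
    - {"grip": 0,"linear": [0,0,0],"twist": 0}
    - {"grip": 0,"linear": [0,0,0],"twist": 0}
    - {"grip": 0,"linear": [0,0,0],"twist": 0}

```text
clock: 23.3
eef_pos: [0.6176, -0.0786, 0.1488]
tool_rot: [-0.424, 0.528, -0.513, 0.528]
ft_force: [-0.3, 0.3, -0.1]
grip_width: 0.072
```

Run:
```python
from h import *
lev(); to([*A(75,84),.083],-5.5)
i,d=bot.camera('scene'); 
s=cloud('scene',d).reshape(-1,3); L=(s[:,:2]-OA)@fr(ya)*1000
q=(abs(L[:,0]-75)<12)&(L[:,1]>20)&(L[:,1]<120)&(s[:,2]>.06)&(s[:,2]<.15)
for a in range(20,120,10):
    z=q&(L[:,1]>=a)&(L[:,1]<a+10); print(a,z.sum(),np.round(np.median(s[z,2])*1000) if z.any() else '',end='; ')
```

```text
t 23.3 p [ 0.6176 -0.0786  0.1488] J [-0.19   0.471  0.111  1.14   0.13   1.475] F [-0.3  0.3 -0.1] w 0.072
[[-0.083  0.093  0.992]
 [-0.989  0.114 -0.094]
 [-0.122 -0.989  0.083]]
local [72.8 79.1] tip a~ 0.941 r 101.7 Flocal y,z 0.3 -0.0932599888007
t 23.3 p [ 0.6176 -0.0786  0.1488] J [-0.19   0.471  0.111  1.14   0.13   1.475] F [-0.3  0.3 -0.1] w 0.072
[[-0.083  0.093  0.992]
 [-0.989  0.114 -0.094]
 [-0.122 -0.989  0.083]]
psi -5.39 rel tool mm [ 3.2 65.9 -3.2] units [ 0.016  0.329 -0.016] twist units 0.0009
20 20 92.0; 30 17 96.0; 40 15 98.0; 50 16 99.0; 60 19 104.0; 70 18 106.0; 80 24 108.0; 90 26 104.0; 100 0 ; 110 0 ;
```

>>> move_arm:
  increments:
    - {"grip": 0,"linear": [0,0.12,-0.016],"twist": 0}
    - {"grip": 0,"linear": [0,0.12,0],"twist": 0}
    - {"grip": 0,"linear": [0,0.07,0],"twist": 0}
    - {"grip": 0,"linear": [0,0.02,0],"twist": 0}
    - {"grip": 1,"linear": [0,0,0],"twist": 0}

```text
clock: 23.85
eef_pos: [0.62, -0.0722, 0.0788]
tool_rot: [-0.424, 0.529, -0.513, 0.526]
ft_force: [-0.0, -0.0, 0.6]
grip_width: 0.0731
```

>>> move_arm:
  increments:
    - {"grip": 1,"linear": [0,0,0],"twist": 0}
    - {"grip": 1,"linear": [0,0,0],"twist": 0}
    - {"grip": 1,"linear": [0,0,0],"twist": 0}
    - {"grip": 1,"linear": [0,0,0],"twist": 0}
    - {"grip": 1,"linear": [0,0,0],"twist": 0}

```text
clock: 24.35
eef_pos: [0.6229, -0.0732, 0.0817]
tool_rot: [-0.423, 0.527, -0.515, 0.528]
ft_force: [-0.2, -0.5, -4.1]
grip_width: 0.0146
```

Run:
```python
from h import *
lev()
```

```text
t 24.35 p [ 0.6229 -0.0732  0.0817] J [-0.179  0.53   0.021  0.986  0.129  1.489] F [-0.2 -0.5 -4.1] w 0.0146
[[-0.086  0.098  0.991]
 [-0.989  0.113 -0.097]
 [-0.121 -0.989  0.087]]
local [77.6 85. ] tip a~ 1.668 r 85.1 Flocal y,z -0.5 -4.066815748270742
```

>>> move_arm:
  increments:
    - {"grip": 1,"linear": [0.021,-0.091,0],"twist": 0}
    - {"grip": 1,"linear": [0.053,-0.097,0],"twist": 0}
    - {"grip": 1,"linear": [0.08,-0.077,0],"twist": 0}
    - {"grip": 1,"linear": [0.1,-0.05,0],"twist": 0}
    - {"grip": 1,"linear": [0.05,-0.01,0],"twist": 0}

```text
clock: 24.85
eef_pos: [0.6163, -0.1237, 0.1398]
tool_rot: [-0.412, 0.533, -0.504, 0.54]
ft_force: [3.9, 16.5, 0.7]
grip_width: 0.0148
```

Run:
```python
from h import *
lev()
```

```text
t 24.85 p [ 0.6163 -0.1237  0.1398] J [-0.283  0.496  0.124  1.138  0.176  1.378] F [ 3.9 16.5  0.7] w 0.0148
[[-0.076  0.105  0.992]
 [-0.984  0.152 -0.092]
 [-0.16  -0.983  0.092]]
local [75.8 34.2] tip a~ 0.635 r 64.6 Flocal y,z 16.8 0.7192125036239406
```

>>> move_arm:
  increments:
    - {"grip": 0,"linear": [0,0,0],"twist": 0}
    - {"grip": 0,"linear": [0,0,0],"twist": 0}
    - {"grip": 0,"linear": [0,-0.1,0],"twist": 0}
    - {"grip": 0,"linear": [0,-0.25,0],"twist": 0}
    - {"grip": 0,"linear": [0,-0.25,0],"twist": 0}

```text
clock: 25.35
eef_pos: [0.5984, -0.1401, 0.2519]
tool_rot: [-0.417, 0.538, -0.498, 0.537]
ft_force: [1.9, 0.1, 0.8]
grip_width: 0.0847
```

>>> move_arm:
  increments:
    - {"grip": 1,"linear": [0.23,-0.04,0],"twist": 0}
    - {"grip": 1,"linear": [0.23,-0.04,0],"twist": 0}
    - {"grip": 1,"linear": [0.23,-0.04,0],"twist": 0}
    - {"grip": 1,"linear": [0.15,0,0],"twist": 0}
    - {"grip": 1,"linear": [0,0,0],"twist": 0}

```text
clock: 25.85
eef_pos: [0.586, -0.316, 0.2609]
tool_rot: [-0.417, 0.53, -0.504, 0.54]
ft_force: [-0.5, 0.1, -0.6]
grip_width: 0.0121
```

Run:
```python
from h import *
lev(); to([*A(75,-150),.115],-5.5)
i,d=bot.camera('scene'); s=cloud('scene',d).reshape(-1,3); L=(s[:,:2]-OA)@fr(ya)*1000
q=(abs(L[:,0]-75)<12)&(L[:,1]>0)&(L[:,1]<120)&(s[:,2]>.165)&(s[:,2]<.185); print('lever top',q.sum(),L[q].mean(0) if q.any() else '')
```

```text
t 25.85 p [ 0.586  -0.316   0.2609] J [-0.575  0.578  0.576  1.562  0.178  1.073] F [-0.5  0.1 -0.6] w 0.0121
[[-0.069  0.102  0.992]
 [-0.986  0.145 -0.083]
 [-0.152 -0.984  0.091]]
local [  63.9 -160.2] tip a~ -0.718 r 237.9 Flocal y,z 0.1 -0.5935384873367193
t 25.85 p [ 0.586  -0.316   0.2609] J [-0.575  0.578  0.576  1.562  0.178  1.073] F [-0.5  0.1 -0.6] w 0.0121
[[-0.069  0.102  0.992]
 [-0.986  0.145 -0.083]
 [-0.152 -0.984  0.091]]
psi -4.8 rel tool mm [ 12.4 146.1  -2.1] units [ 0.062  0.73  -0.01 ] twist units 0.0061
lever top 33 [77.68172633 41.77264492]
```

>>> move_arm:
  increments:
    - {"grip": 1,"linear": [0.06,0.15,0],"twist": 0}
    - {"grip": 1,"linear": [0,0.18,0],"twist": 0}
    - {"grip": 1,"linear": [0,0.18,0],"twist": 0}
    - {"grip": 1,"linear": [0,0.18,0],"twist": 0}
    - {"grip": 1,"linear": [0,0.05,0],"twist": 0}

```text
clock: 26.4
eef_pos: [0.6036, -0.3003, 0.115]
tool_rot: [-0.418, 0.526, -0.504, 0.543]
ft_force: [-0.2, -0.7, 0.5]
grip_width: 0.0004
```

Run:
```python
from h import *
lev()
```

```text
t 26.4 p [ 0.6036 -0.3003  0.115 ] J [-0.542  0.634  0.294  1.211  0.179  1.101] F [-0.2 -0.7  0.5] w 0.0004
[[-0.062  0.109  0.992]
 [-0.987  0.142 -0.077]
 [-0.149 -0.984  0.098]]
local [  80.  -142.8] tip a~ -1.33 r 145.9 Flocal y,z -0.7 0.49736637639472236
```

>>> move_arm:
  increments:
    - {"grip": 1,"linear": [-0.03,0.005,-0.02],"twist": 0}
    - {"grip": 1,"linear": [-0.05,0.008,0],"twist": 0}
    - {"grip": 1,"linear": [-0.05,0.008,0],"twist": 0}
    - {"grip": 1,"linear": [-0.05,0.008,0],"twist": 0}
    - {"grip": 1,"linear": [-0.05,0.006,0],"twist": 0}

```text
clock: 26.9
eef_pos: [0.6018, -0.2979, 0.1155]
tool_rot: [0.437, -0.508, 0.536, -0.514]
ft_force: [-0.1, -23.6, -10.5]
grip_width: -0.0003
```

Run:
```python
from h import *
lev()
```

```text
t 26.9 p [ 0.6018 -0.2979  0.1155] J [-0.5    0.588  0.22   1.131  0.09   1.168] F [ -0.1 -23.6 -10.5] w -0.0003
[[-0.091  0.107  0.99 ]
 [-0.994  0.044 -0.096]
 [-0.054 -0.993  0.102]]
local [  77.9 -140.7] tip a~ -1.322 r 143.9 Flocal y,z -23.5 -10.53944710700183
```

>>> move_arm:
  increments:
    - {"grip": 1,"linear": [-0.05,0.006,0],"twist": 0}
    - {"grip": 1,"linear": [0.05,0,0],"twist": 0}
    - {"grip": 1,"linear": [0,-0.02,-0.2],"twist": 0}
    - {"grip": 1,"linear": [0,-0.02,-0.2],"twist": 0}
    - {"grip": 1,"linear": [-0.17,0,0],"twist": 0}

```text
clock: 27.4
eef_pos: [0.5238, -0.2706, 0.1185]
tool_rot: [0.44, -0.504, 0.546, -0.505]
ft_force: [2.2, -0.3, 0.1]
grip_width: -0.0
```

Run:
```python
from h import *
lev(); to([*A(38,-111),.115],-5.5)
```

```text
t 27.4 p [ 0.5238 -0.2706  0.1185] J [-0.512  0.421 -0.048  1.015  0.069  1.166] F [ 2.2 -0.3  0.1] w -0.0
[[-0.103  0.109  0.989]
 [-0.994  0.018 -0.106]
 [-0.029 -0.994  0.107]]
local [  -2.3 -120.9] tip a~ -1.26 r 125.5 Flocal y,z -0.1 0.11293099874401723
t 27.4 p [ 0.5238 -0.2706  0.1185] J [-0.512  0.421 -0.048  1.015  0.069  1.166] F [ 2.2 -0.3  0.1] w -0.0
[[-0.103  0.109  0.989]
 [-0.994  0.018 -0.106]
 [-0.029 -0.994  0.107]]
psi -6.09 rel tool mm [-10.1   8.1  39.6] units [-0.051  0.04   0.198] twist units -0.0052
```

Roll is fixed. Next I'll push +x on the nut to straighten the pitch.

>>> move_arm:
  increments:
    - {"grip": 1,"linear": [-0.05,0.04,0.18],"twist": 0}
    - {"grip": 1,"linear": [0,0.01,0.05],"twist": 0}
    - {"grip": 1,"linear": [0,0.01,0.05],"twist": 0}
    - {"grip": 1,"linear": [0,0.01,0.05],"twist": 0}
    - {"grip": 1,"linear": [0,0.01,0.05],"twist": 0}

```text
clock: 27.9
eef_pos: [0.5674, -0.2603, 0.1142]
tool_rot: [0.455, -0.522, 0.53, -0.488]
ft_force: [-30.7, 3.6, 23.8]
grip_width: -0.0002
```

Run:
```python
from h import *
lev()
```

```text
t 27.9 p [ 0.5674 -0.2603  0.1142] J [-0.449  0.531  0.125  1.136  0.039  1.231] F [-30.7   3.6  23.8] w -0.0002
[[-0.108  0.042  0.993]
 [-0.994  0.023 -0.109]
 [-0.027 -0.999  0.04 ]]
local [  40.1 -106.5] tip a~ -1.258 r 110.4 Flocal y,z 0.6 23.84733700550819
```

>>> move_arm:
  increments:
    - {"grip": 1,"linear": [0,0.01,0.05],"twist": 0}
    - {"grip": 0,"linear": [0,0,-0.1],"twist": 0}
    - {"grip": 0,"linear": [0,-0.15,-0.2],"twist": 0}
    - {"grip": 0,"linear": [0,-0.15,-0.2],"twist": 0}
    - {"grip": 0,"linear": [0,0,-0.1],"twist": 0}

```text
clock: 28.4
eef_pos: [0.4449, -0.247, 0.1769]
tool_rot: [-0.461, 0.527, -0.524, 0.484]
ft_force: [1.1, -0.4, 0.3]
grip_width: 0.0578
```

```bash
cat >> h.py <<'E'
def nut(img=None):
    fs=[bot.camera('top') for _ in range(2)]; i=fs[0][0]; d=np.mean([f[1] for f in fs],0); s=cloud('top',d).reshape(-1,3); L=(s[:,:2]-OA)@fr(ya)*1000
    q=(s[:,2]>.117)&(s[:,2]<.142)&(np.hypot(L[:,0]-75,L[:,1]+107)<34); h=L[q]; W=[]
    for a in range(0,180,3):
        n=np.array([np.cos(np.deg2rad(a)),np.sin(np.deg2rad(a))]); e=h@n; W.append(np.percentile(e,99)-np.percentile(e,1))
    W=np.array(W); ph=np.angle(np.sum(W*np.exp(6j*np.deg2rad(np.arange(0,180,3)))))/6 # max width dir
    m=np.rad2deg(ph)+30; print('hex n',q.sum(),h.mean(0).round(1),'flat normals local deg mod60',(m%60).round(1),'amp',np.ptp(W).round(1))
    # white line: bright px on nut top beyond post radius
    g=cv2.cvtColor(i,cv2.COLOR_BGR2GRAY).ravel(); P=onz('top',np.stack(np.meshgrid(np.arange(640),np.arange(400)),-1).reshape(-1,2),.129)
    l=(P[:,:2]-OA)@fr(ya)*1000-[75,-107]; r=np.hypot(*l.T); k=(r>13)&(r<22)&(g>100)
    if k.any():
        v=(l[k]*g[k][:,None]).sum(0); print('line local deg',np.rad2deg(np.arctan2(v[1],v[0])).round(1),k.sum())
    return i
E
python3 - <<'E'
from h import *
i=nut(); cv2.imwrite('pics/n2.png',i)
to([*A(75.5,-107),.16],-5.5)
E
```

```text
hex n 264 [  74.4 -106.7] flat normals local deg mod60 19.5 amp 2.8
line local deg -95.7 10
t 28.5 p [ 0.4438 -0.2463  0.1747] J [-0.526  0.286 -0.085  1.198  0.032  1.152] F [ 0.5 -0.4 -1. ] w 0.072
[[-0.107  0.018  0.994]
 [-0.994  0.027 -0.107]
 [-0.029 -0.999  0.015]]
psi -6.16 rel tool mm [  1.2  17.  159.5] units [0.006 0.085 0.798] twist units -0.0058
```

>>> move_arm:
  increments:
    - {"grip": 0,"linear": [0,0,0.2],"twist": 0}
    - {"grip": 0,"linear": [0,0,0.2],"twist": 0}
    - {"grip": 0,"linear": [0,0,0.2],"twist": 0}
    - {"grip": 0,"linear": [0,0,0.15],"twist": 0}
    - {"grip": 0,"linear": [0,0,0],"twist": -0.075}

```text
clock: 29.0
eef_pos: [0.6009, -0.2607, 0.1781]
tool_rot: [-0.499, 0.489, -0.487, 0.524]
ft_force: [0.3, -0.1, -0.1]
grip_width: 0.0855
```

>>> move_arm:
  increments:
    - {"grip": 0,"linear": [0,0,0],"twist": -0.075}
    - {"grip": 0,"linear": [0,0,0],"twist": -0.075}
    - {"grip": 0,"linear": [0,0,0],"twist": -0.075}
    - {"grip": 0,"linear": [0,0,0],"twist": -0.075}
    - {"grip": 0,"linear": [0,0,0],"twist": -0.075}

```text
clock: 29.5
eef_pos: [0.6097, -0.2575, 0.1752]
tool_rot: [-0.642, 0.263, -0.27, 0.668]
ft_force: [-0.2, -0.4, -0.0]
grip_width: 0.0855
```

>>> move_arm:
  increments:
    - {"grip": 0,"linear": [0,0,0],"twist": -0.075}
    - {"grip": 0,"linear": [0,0,0],"twist": -0.075}
    - {"grip": 0,"linear": [0,0,0],"twist": -0.075}
    - {"grip": 0,"linear": [0,0,0],"twist": -0.075}
    - {"grip": 0,"linear": [0,0,0],"twist": 0}

```text
clock: 30.0
eef_pos: [0.6165, -0.2547, 0.1739]
tool_rot: [-0.692, 0.052, -0.069, 0.717]
ft_force: [0.6, 0.4, 0.2]
grip_width: 0.0854
```

Run:
```python
from h import *
to([*A(75.5,-107),.096],76.5)
```

```text
t 30.0 p [ 0.6165 -0.2547  0.1739] J [-0.41   0.597  0.396  1.359  0.04  -0.238] F [0.6 0.4 0.2] w 0.0854
[[ 0.985  0.026  0.171]
 [-0.171  0.032  0.985]
 [ 0.02  -0.999  0.036]]
psi 80.17 rel tool mm [-13.6  77.2 -14.6] units [-0.068  0.386 -0.073] twist units 0.032
```

>>> move_arm:
  increments:
    - {"grip": 0,"linear": [-0.068,0.05,-0.073],"twist": 0.032}
    - {"grip": 0,"linear": [0,0.12,0],"twist": 0}
    - {"grip": 0,"linear": [0,0.12,0],"twist": 0}
    - {"grip": 0,"linear": [0,0.09,0],"twist": 0}
    - {"grip": 0,"linear": [0,0,0],"twist": 0}

```text
clock: 30.5
eef_pos: [0.6096, -0.2644, 0.0975]
tool_rot: [-0.69, 0.077, -0.1, 0.713]
ft_force: [0.2, -0.6, 0.5]
grip_width: 0.0854
```

Run:
```python
from h import *
to([*A(75.5,-107),.094],76.5)
```

```text
t 30.5 p [ 0.6096 -0.2644  0.0975] J [-0.428  0.628  0.247  1.17   0.041 -0.177] F [ 0.2 -0.6  0.5] w 0.0854
[[ 0.968  0.036  0.248]
 [-0.249  0.029  0.968]
 [ 0.027 -0.999  0.037]]
psi 75.64 rel tool mm [-6.9  3.3 -1.7] units [-0.035  0.016 -0.008] twist units -0.0075
```

>>> move_arm:
  increments:
    - {"grip": 0,"linear": [-0.035,0.016,-0.008],"twist": 0}
    - {"grip": 1,"linear": [-0.01,0,0],"twist": 0}
    - {"grip": 1,"linear": [0,0,0],"twist": 0}
    - {"grip": 1,"linear": [0,0,0],"twist": 0}
    - {"grip": 1,"linear": [0,0,0],"twist": 0}

```text
clock: 31.0
eef_pos: [0.6074, -0.2657, 0.1001]
tool_rot: [-0.692, 0.073, -0.106, 0.711]
ft_force: [0.9, 3.1, 1.0]
grip_width: 0.0432
```

>>> move_arm:
  increments:
    - {"grip": 1,"linear": [0,0,0],"twist": 0.075}
    - {"grip": 1,"linear": [0,0,0],"twist": 0.075}
    - {"grip": 1,"linear": [0,0,0],"twist": 0.075}
    - {"grip": 1,"linear": [0,0,0],"twist": 0.075}
    - {"grip": 1,"linear": [0,0,0],"twist": 0}

```text
clock: 31.5
eef_pos: [0.6061, -0.2678, 0.1001]
tool_rot: [-0.632, 0.282, -0.307, 0.653]
ft_force: [0.8, 2.1, 1.9]
grip_width: 0.0431
```

Run:
```python
from h import *
to([*A(75.5,-107),.096],76.5); print(bot.get_obs()['ft_torque'])
```

```text
t 31.5 p [ 0.6061 -0.2678  0.1001] J [-0.43   0.61   0.223  1.148  0.031  0.43 ] F [0.8 2.1 1.9] w 0.0431
[[ 0.652  0.045  0.757]
 [-0.758  0.013  0.652]
 [ 0.019 -0.999  0.043]]
psi 40.76 rel tool mm [-5.1  4.  -0.5] units [-0.026  0.02  -0.002] twist units -0.3119
[-0.63474596  0.25591833 -0.28855164]
```

>>> move_arm:
  increments:
    - {"grip": 1,"linear": [-0.01,0.005,0],"twist": 0.075}
    - {"grip": 1,"linear": [0,0,0],"twist": 0.075}
    - {"grip": 1,"linear": [0,0,0],"twist": 0.075}
    - {"grip": 1,"linear": [0,0,0],"twist": 0.075}
    - {"grip": 1,"linear": [0,0,0],"twist": 0.075}

```text
clock: 32.0
eef_pos: [0.6035, -0.2686, 0.1]
tool_rot: [0.478, -0.501, 0.519, -0.501]
ft_force: [-0.1, -0.7, 3.6]
grip_width: 0.0432
```

>>> move_arm:
  increments:
    - {"grip": 1,"linear": [0,0,0],"twist": 0.075}
    - {"grip": 1,"linear": [0,0,0],"twist": 0.075}
    - {"grip": 1,"linear": [0,0,0],"twist": 0.075}
    - {"grip": 1,"linear": [0,0,0],"twist": 0.075}
    - {"grip": 1,"linear": [0,0,0],"twist": 0.075}

```text
clock: 32.5
eef_pos: [0.6012, -0.2675, 0.0999]
tool_rot: [0.257, -0.651, 0.657, -0.281]
ft_force: [-1.2, 0.0, 3.2]
grip_width: 0.0431
```

Run:
```python
from h import *
to([*A(75.5,-107),.096],-100); print(bot.get_obs()['ft_torque'])
```

```text
t 32.5 p [ 0.6012 -0.2675  0.0999] J [-0.427  0.606  0.216  1.152  0.018  1.934] F [-1.2  0.   3.2] w 0.0431
[[-0.71   0.034  0.703]
 [-0.703  0.005 -0.711]
 [-0.028 -0.999  0.021]]
psi -45.31 rel tool mm [-3.2  4.  -1.5] units [-0.016  0.02  -0.008] twist units 0.4773
[-0.28636581  0.68734908  0.33978029]
```

>>> move_arm:
  increments:
    - {"grip": 1,"linear": [0,0,0],"twist": 0.075}
    - {"grip": 1,"linear": [0,0,0],"twist": 0.075}
    - {"grip": 1,"linear": [0,0,0],"twist": 0.075}
    - {"grip": 1,"linear": [0,0,0],"twist": 0.075}
    - {"grip": 1,"linear": [0,0,0],"twist": 0.075}

```text
clock: 33.0
eef_pos: [0.6001, -0.2655, 0.0999]
tool_rot: [-0.0, 0.709, -0.705, 0.022]
ft_force: [0.4, 2.5, 2.6]
grip_width: 0.0431
```

>>> move_arm:
  increments:
    - {"grip": 1,"linear": [0,0,0],"twist": 0.075}
    - {"grip": 1,"linear": [0,0,0],"twist": 0.04}
    - {"grip": 1,"linear": [0,0,0],"twist": 0}
    - {"grip": 0,"linear": [0,0,0],"twist": 0}
    - {"grip": 0,"linear": [0,0,0],"twist": 0}

```text
clock: 33.5
eef_pos: [0.5998, -0.2638, 0.0988]
tool_rot: [0.077, 0.707, -0.7, -0.058]
ft_force: [0.2, 0.3, 0.4]
grip_width: 0.0704
```

>>> move_arm:
  increments:
    - {"grip": 0,"linear": [0,0,0],"twist": 0}
    - {"grip": 0,"linear": [0,-0.2,0],"twist": 0}
    - {"grip": 0,"linear": [0,-0.2,0],"twist": 0}
    - {"grip": 0,"linear": [0,-0.2,0],"twist": 0}
    - {"grip": 1,"linear": [0,-0.1,0],"twist": -0.05}

```text
clock: 34.0
eef_pos: [0.5921, -0.2636, 0.2354]
tool_rot: [0.034, 0.713, -0.7, -0.025]
ft_force: [1.3, -0.3, -0.3]
grip_width: 0.0729
```

Run:
```python
from h import *
to([*A(75,-25),.22],-5.5); print(Ainv(bot.get_obs()['eef_pos']))
```

```text
t 34.0 p [ 0.5921 -0.2636  0.2354] J [-0.429  0.543  0.465  1.486  0.021  2.797] F [ 1.3 -0.3 -0.3] w 0.0729
[[-0.996  0.014 -0.084]
 [ 0.084  0.017 -0.996]
 [-0.013 -1.    -0.018]]
psi -94.82 rel tool mm [-10.7  17.  -82. ] units [-0.053  0.085 -0.41 ] twist units -0.7795
[  65.03788968 -107.38530529]
```

>>> move_arm:
  increments:
    - {"grip": 1,"linear": [-0.05,0,-0.2],"twist": 0}
    - {"grip": 1,"linear": [0,0,-0.22],"twist": 0}
    - {"grip": 1,"linear": [0,0.1,0],"twist": 0}
    - {"grip": 1,"linear": [0,0.2,0],"twist": 0}
    - {"grip": 1,"linear": [0,0.14,0],"twist": 0}

```text
clock: 34.5
eef_pos: [0.6185, -0.1797, 0.1592]
tool_rot: [0.042, 0.711, -0.702, -0.015]
ft_force: [-0.5, 0.4, -0.7]
grip_width: 0.0003
```

Run:
```python
from h import *
lev()
```

```text
t 34.5 p [ 0.6185 -0.1797  0.1592] J [-0.294  0.537  0.256  1.257  0.023  2.929] F [-0.5  0.4 -0.7] w 0.0003
[[-0.996  0.039 -0.08 ]
 [ 0.081  0.012 -0.997]
 [-0.037 -0.999 -0.015]]
local [ 83.3 -21.4] tip a~ -0.216 r 77.3 Flocal y,z 0.3 -0.70373356083442
```

>>> move_arm:
  increments:
    - {"grip": 1,"linear": [0.04,0.03,-0.09],"twist": 0}
    - {"grip": 1,"linear": [0,0.03,-0.09],"twist": 0}
    - {"grip": 1,"linear": [0,0.03,-0.06],"twist": 0}
    - {"grip": 1,"linear": [0,0.02,-0.02],"twist": 0}
    - {"grip": 1,"linear": [0,0,0],"twist": 0}

```text
clock: 35.0
eef_pos: [0.6132, -0.1301, 0.1366]
tool_rot: [0.041, 0.707, -0.706, -0.017]
ft_force: [0.1, -0.8, 0.3]
grip_width: 0.0004
```

```bash
sed -i 's/def lev():/def lev(h=11):/; s/y\[1\]+11-11/y[1]+h-11/' h.py
python3 - <<'E'
from h import *
lev(14.5)
E
```

```text
t 35.0 p [ 0.6132 -0.1301  0.1366] J [-0.213  0.516  0.162  1.183  0.008  3.011] F [ 0.1 -0.8  0.3] w 0.0004
[[-0.996  0.034 -0.082]
 [ 0.082  0.001 -0.997]
 [-0.034 -0.999 -0.003]]
local [73.3 27.5] tip a~ 0.625 r 60.2 Flocal y,z -0.8 0.34467494406045357
```

>>> move_arm:
  increments:
    - {"grip": 1,"linear": [0,0.018,-0.024],"twist": -0.03}
    - {"grip": 1,"linear": [0,0.02,-0.022],"twist": -0.03}
    - {"grip": 1,"linear": [0,0,0],"twist": 0}
    - {"grip": 1,"linear": [0,0,0],"twist": 0}
    - {"grip": 1,"linear": [0,0,0],"twist": 0}

```text
clock: 35.5
eef_pos: [0.6175, -0.1298, 0.139]
tool_rot: [-0.003, -0.699, 0.715, -0.029]
ft_force: [-0.2, -0.4, 0.6]
grip_width: -0.0
```

Run:
```python
from h import *
lev(14.5)
```

```text
t 35.5 p [ 0.6175 -0.1298  0.139 ] J [-0.202  0.51   0.157  1.168 -0.012  2.902] F [-0.2 -0.4  0.6] w -0.0
[[-0.998  0.046  0.037]
 [-0.038 -0.021 -0.999]
 [-0.045 -0.999  0.023]]
local [77.6 28.2] tip a~ 0.612 r 62.6 Flocal y,z -0.4 0.5557640595072956
```

>>> move_arm:
  increments:
    - {"grip": 1,"linear": [0,0.03,-0.025],"twist": 0}
    - {"grip": 1,"linear": [0,0.03,-0.025],"twist": 0}
    - {"grip": 1,"linear": [0,0.03,-0.025],"twist": 0}
    - {"grip": 1,"linear": [0,0.02,-0.02],"twist": 0}
    - {"grip": 1,"linear": [0,0.02,-0.02],"twist": 0}

```text
clock: 36.0
eef_pos: [0.6219, -0.1239, 0.1325]
tool_rot: [-0.013, -0.684, 0.728, -0.032]
ft_force: [-10.1, -7.8, 17.5]
grip_width: 0.0
```

Run:
```python
from h import *
lev(14.5)
```

```text
t 36.0 p [ 0.6219 -0.1239  0.1325] J [-0.173  0.501  0.122  1.116 -0.049  2.94 ] F [-10.1  -7.8  17.5] w 0.0
[[-0.998  0.065  0.025]
 [-0.029 -0.061 -0.998]
 [-0.064 -0.996  0.063]]
local [81.4 34.5] tip a~ 0.758 r 60.8 Flocal y,z -8.7 17.466255063446606
```

>>> move_arm:
  increments:
    - {"grip": 1,"linear": [0,-0.05,0.05],"twist": 0}
    - {"grip": 1,"linear": [0,-0.2,0.1],"twist": 0}
    - {"grip": 1,"linear": [0,-0.25,0.1],"twist": 0}
    - {"grip": 1,"linear": [0.2,-0.1,0.1],"twist": 0}
    - {"grip": 1,"linear": [0.25,0,0],"twist": 0}

```text
clock: 36.5
eef_pos: [0.5314, -0.189, 0.2538]
tool_rot: [-0.012, -0.685, 0.728, -0.037]
ft_force: [-0.0, -0.6, 0.4]
grip_width: -0.0
```

Run:
```python
from h import *
lev(14.5)
for n in('top','scene'):
    i,d=bot.camera(n); cv2.imwrite(f'pics/lv_{n}.png',i); s=cloud(n,d).reshape(-1,3); L=(s[:,:2]-OA)@fr(ya)*1000
    q=(abs(L[:,0]-75)<6)&(L[:,1]>30)&(L[:,1]<100)&(s[:,2]>.09)&(s[:,2]<.19); y,z=L[q,1],s[q,2]*1000
    print(n,q.sum())
    if q.sum()>8:
        # upper surface line fit: for bins
        for a in range(30,95,5):
            k=(y>=a)&(y<a+5); print(a,k.sum(),np.round(np.percentile(z[k],[20,50,90])) if k.any() else '',end='; ')
        print()
```

```text
t 36.5 p [ 0.5314 -0.189   0.2538] J [-0.324  0.292  0.127  1.321 -0.034  2.782] F [-0.  -0.6  0.4] w -0.0
[[-0.997  0.07   0.032]
 [-0.036 -0.059 -0.998]
 [-0.068 -0.996  0.062]]
local [ -2.5 -38.9] tip a~ -0.178 r 172.5 Flocal y,z -0.6 0.44743054028510154
top 58
30 10 [125. 128. 134.]; 35 6 [136. 137. 140.]; 40 8 [140. 143. 145.]; 45 5 [147. 148. 151.]; 50 10 [150. 154. 156.]; 55 9 [155. 156. 160.]; 60 10 [150. 154. 155.]; 65 0 ; 70 0 ; 75 0 ; 80 0 ; 85 0 ; 90 0 ; 
scene 42
30 2 [111. 112. 113.]; 35 2 [117. 117. 118.]; 40 0 ; 45 3 [128. 130. 130.]; 50 3 [133. 134. 135.]; 55 6 [140. 156. 157.]; 60 15 [153. 155. 157.]; 65 11 [149. 150. 152.]; 70 0 ; 75 0 ; 80 0 ; 85 0 ; 90 0 ;
```

Run:
```python
from h import *
to([*A(75,-107),.17],-101)
nut()
```

```text
t 36.6 p [ 0.5219 -0.1862  0.2492] J [-0.324  0.286  0.109  1.324 -0.034  2.783] F [ 0.5 -0.3  0.4] w 0.0001
[[-0.998  0.055  0.031]
 [-0.034 -0.054 -0.998]
 [-0.054 -0.997  0.056]]
psi -88.21 rel tool mm [-73.1  87.7  75.8] units [-0.366  0.438  0.379] twist units 0.1116Traceback (most recent call last):
  File "<stdin>", line 3, in <module>
  File "h.py", line 39, in nut
    n=np.array([np.cos(np.deg2rad(a)),np.sin(np.deg2rad(a))]); e=h@n; W.append(np.percentile(e,99)-np.percentile(e,1))
                                                                               ~~~~~~~~~~~~~^^^^^^
    return _quantile_unchecked(
        a, q, axis, out, overwrite_input, method, keepdims, weights)
    return _ureduce(a,
                    func=_quantile_ureduce_func,
    ...<5 lines>...
                    overwrite_input=overwrite_input,
                    method=method)
    r = func(a, **kwargs)
    result = _quantile(arr,
                       quantiles=q,
    ...<2 lines>...
                       out=out,
                       weights=wgt)
    slices_having_nans = np.isnan(arr[-1, ...])
                                  ~~~^^^^^^^^^
IndexError: index -1 is out of bounds for axis 0 with size 0
```

>>> move_arm:
  increments:
    - {"grip": 0,"linear": [-0.19,0,0.19],"twist": 0}
    - {"grip": 0,"linear": [-0.18,0.05,0.19],"twist": 0}
    - {"grip": 0,"linear": [0,0.12,0],"twist": 0.07}
    - {"grip": 0,"linear": [0,0.12,0],"twist": 0.04}
    - {"grip": 0,"linear": [0,0.1,0],"twist": 0}

```text
clock: 37.2
eef_pos: [0.6176, -0.2618, 0.1754]
tool_rot: [-0.092, -0.687, 0.72, 0.041]
ft_force: [0.5, 0.9, -0.0]
grip_width: 0.0724
```

Run:
```python
from h import *
to([*A(75.5,-107),.096],-101)
```

```text
t 37.2 p [ 0.6176 -0.2618  0.1754] J [-0.39   0.543  0.306  1.251 -0.023  2.938] F [ 0.5  0.9 -0. ] w 0.0724
[[-0.98   0.067 -0.188]
 [ 0.185 -0.053 -0.981]
 [-0.076 -0.996  0.04 ]]
psi -100.84 rel tool mm [20.3 78.2  2. ] units [0.101 0.391 0.01 ] twist units 0.0014
```

>>> move_arm:
  increments:
    - {"grip": 0,"linear": [0.1,0.08,0.01],"twist": 0}
    - {"grip": 0,"linear": [0,0.12,0],"twist": 0}
    - {"grip": 0,"linear": [0,0.12,0],"twist": 0}
    - {"grip": 0,"linear": [0,0.07,0],"twist": 0}
    - {"grip": 1,"linear": [0,0.01,0],"twist": 0}

```text
clock: 37.7
eef_pos: [0.613, -0.2616, 0.0852]
tool_rot: [-0.09, -0.688, 0.719, 0.037]
ft_force: [0.8, -0.2, 1.4]
grip_width: 0.0731
```

>>> move_arm:
  increments:
    - {"grip": 1,"linear": [0,0,0],"twist": 0}
    - {"grip": 1,"linear": [0,0,0],"twist": 0}
    - {"grip": 1,"linear": [0,0,0],"twist": 0}
    - {"grip": 1,"linear": [0,0,0],"twist": 0}
    - {"grip": 1,"linear": [0,0,0],"twist": -0.07}

```text
clock: 38.2
eef_pos: [0.6143, -0.2669, 0.0863]
tool_rot: [-0.038, -0.685, 0.727, -0.01]
ft_force: [-4.1, 5.4, 4.8]
grip_width: 0.0439
```

Run:
```python
from h import *
to([*A(75.5,-107),.098],-70)
```

```text
t 38.2 p [ 0.6143 -0.2669  0.0863] J [-0.396  0.598  0.16   1.048 -0.03   2.784] F [-4.1  5.4  4.8] w 0.0439
[[-0.997  0.066 -0.042]
 [ 0.038 -0.06  -0.997]
 [-0.069 -0.996  0.057]]
psi -92.4 rel tool mm [ 11.  -12.6  -1.5] units [ 0.055 -0.063 -0.008] twist units -0.1955
```

>>> move_arm:
  increments:
    - {"grip": 1,"linear": [0,0,0],"twist": -0.07}
    - {"grip": 1,"linear": [0,0,0],"twist": -0.07}
    - {"grip": 1,"linear": [0,0,0],"twist": -0.07}
    - {"grip": 0,"linear": [0,0,0],"twist": 0}
    - {"grip": 0,"linear": [0,0,0],"twist": 0}

```text
clock: 38.7
eef_pos: [0.6152, -0.2621, 0.086]
tool_rot: [0.12, -0.671, 0.714, -0.158]
ft_force: [0.5, -0.3, 0.6]
grip_width: 0.0712
```

>>> move_arm:
  increments:
    - {"grip": 0,"linear": [0,0,0],"twist": 0}
    - {"grip": 0,"linear": [0,-0.2,0],"twist": 0}
    - {"grip": 0,"linear": [0,-0.22,0],"twist": 0}
    - {"grip": 1,"linear": [0,-0.22,0],"twist": 0}
    - {"grip": 1,"linear": [0,-0.05,0],"twist": 0}

```text
clock: 39.2
eef_pos: [0.607, -0.2543, 0.2231]
tool_rot: [0.12, -0.673, 0.714, -0.154]
ft_force: [0.6, 0.9, 1.3]
grip_width: 0.059
```

Run:
```python
from h import *
to([*A(75,10),.2],-85)
```

```text
t 39.2 p [ 0.607  -0.2543  0.2231] J [-0.387  0.507  0.371  1.362 -0.022  2.364] F [0.6 0.9 1.3] w 0.059
[[-0.924  0.059  0.378]
 [-0.381 -0.048 -0.923]
 [-0.037 -0.997  0.067]]
psi -67.73 rel tool mm [-45.5  18.3 -97.6] units [-0.228  0.092 -0.488] twist units 0.1507
```

>>> move_arm:
  increments:
    - {"grip": 1,"linear": [-0.085,0,-0.175],"twist": 0}
    - {"grip": 1,"linear": [-0.085,0,-0.175],"twist": 0}
    - {"grip": 1,"linear": [-0.085,0,-0.175],"twist": 0}
    - {"grip": 1,"linear": [-0.085,0.02,-0.175],"twist": 0}
    - {"grip": 1,"linear": [0,0.06,0],"twist": 0}

```text
clock: 39.7
eef_pos: [0.6242, -0.0977, 0.2046]
tool_rot: [0.111, -0.671, 0.717, -0.156]
ft_force: [0.2, 0.0, -0.1]
grip_width: 0.0002
```

Run:
```python
from h import *
lev(14); to([*A(75,60),.165],-68)
```

```text
t 39.7 p [ 0.6242 -0.0977  0.2046] J [-0.135  0.451  0.233  1.272 -0.041  2.625] F [ 0.2  0.  -0.1] w 0.0002
[[-0.927  0.075  0.367]
 [-0.372 -0.052 -0.927]
 [-0.05  -0.996  0.076]]
local [81.2 60.8] tip a~ 0.527 r 135.5 Flocal y,z 0.0 -0.09135586812630755
t 39.7 p [ 0.6242 -0.0977  0.2046] J [-0.135  0.451  0.233  1.272 -0.041  2.625] F [ 0.2  0.  -0.1] w 0.0002
[[-0.927  0.075  0.367]
 [-0.372 -0.052 -0.927]
 [-0.05  -0.996  0.076]]
psi -68.37 rel tool mm [ 7.8 38.9 -5.1] units [ 0.039  0.195 -0.026] twist units -0.0033
```

>>> move_arm:
  increments:
    - {"grip": 1,"linear": [0.04,0.1,-0.026],"twist": 0}
    - {"grip": 1,"linear": [0,0.1,-0.01],"twist": 0}
    - {"grip": 1,"linear": [0,0.07,-0.02],"twist": 0}
    - {"grip": 1,"linear": [0,0.07,-0.02],"twist": 0}
    - {"grip": 1,"linear": [0,0.07,-0.02],"twist": 0}

```text
clock: 40.2
eef_pos: [0.6229, -0.0757, 0.134]
tool_rot: [0.103, -0.675, 0.711, -0.167]
ft_force: [-16.5, 9.5, 33.2]
grip_width: -0.0
```

Run:
```python
from h import *
lev(14)
```

```text
t 40.2 p [ 0.6229 -0.0757  0.134 ] J [-0.11   0.468  0.07   1.071 -0.022  2.646] F [-16.5   9.5  33.2] w -0.0
[[-0.923  0.099  0.372]
 [-0.376 -0.033 -0.926]
 [-0.079 -0.995  0.068]]
local [77.8 82.6] tip a~ 1.101 r 98.6 Flocal y,z 7.9 33.242580923659624
```

>>> move_arm:
  increments:
    - {"grip": 1,"linear": [0.02,0.05,0.06],"twist": 0}
    - {"grip": 1,"linear": [0,0.07,0.02],"twist": 0}
    - {"grip": 1,"linear": [0,0.07,0.01],"twist": 0}
    - {"grip": 1,"linear": [0,0.07,0],"twist": 0}
    - {"grip": 1,"linear": [0,0.07,0],"twist": 0}

```text
clock: 40.7
eef_pos: [0.6355, -0.0656, 0.0982]
tool_rot: [0.097, -0.69, 0.693, -0.185]
ft_force: [-16.9, 1.8, 23.7]
grip_width: 0.0002
```

Run:
```python
from h import *
lev(14)
```

```text
t 40.7 p [ 0.6355 -0.0656  0.0982] J [-0.12   0.505  0.028  0.974  0.035  2.622] F [-16.9   1.8  23.7] w 0.0002
[[-0.913  0.124  0.39 ]
 [-0.39   0.02  -0.921]
 [-0.122 -0.992  0.03 ]]
local [89.3 93.8] tip a~ 1.487 r 97.7 Flocal y,z 0.2 23.65129049373237
```

>>> move_arm:
  increments:
    - {"grip": 1,"linear": [0.06,0.05,0.02],"twist": 0}
    - {"grip": 1,"linear": [0.06,0.06,0.02],"twist": 0}
    - {"grip": 1,"linear": [0.04,0.07,0],"twist": 0}
    - {"grip": 1,"linear": [0.02,0.07,0],"twist": 0}
    - {"grip": 1,"linear": [0.01,0.07,0],"twist": 0}

```text
clock: 41.2
eef_pos: [0.6385, -0.0693, 0.0895]
tool_rot: [-0.069, 0.692, -0.684, 0.22]
ft_force: [-11.8, 2.6, 51.1]
grip_width: 0.0001
```

Run:
```python
from h import *
lev(14)
```

```text
t 41.2 p [ 0.6385 -0.0693  0.0895] J [-0.148  0.47  -0.071  0.834  0.084  2.588] F [-11.8   2.6  51.1] w 0.0001
[[-0.894  0.204  0.399]
 [-0.397  0.054 -0.916]
 [-0.209 -0.977  0.032]]
local [92.7 90.5] tip a~ 1.576 r 93.6 Flocal y,z 1.5 51.05268241098376
```

The 51 N at z=0.0895 says the lever is on its stop. I'll withdraw, go to the knob and unwind the wrist, then check the lever by camera.

>>> move_arm:
  increments:
    - {"grip": 1,"linear": [0,-0.2,0],"twist": 0}
    - {"grip": 1,"linear": [0,-0.25,0],"twist": 0}
    - {"grip": 1,"linear": [0,-0.25,0],"twist": 0}
    - {"grip": 1,"linear": [-0.073,0.01,-0.213],"twist": 0}
    - {"grip": 0,"linear": [-0.073,0.01,-0.213],"twist": 0}

```text
clock: 41.7
eef_pos: [0.6062, 0.0059, 0.2328]
tool_rot: [-0.057, 0.69, -0.688, 0.219]
ft_force: [0.6, 0.6, 0.0]
grip_width: 0.0135
```

>>> move_arm:
  increments:
    - {"grip": 0,"linear": [-0.073,0.01,-0.213],"twist": 0}
    - {"grip": 0,"linear": [-0.073,0.01,-0.213],"twist": 0}
    - {"grip": 0,"linear": [-0.073,0.01,-0.213],"twist": 0}
    - {"grip": 0,"linear": [-0.073,0.01,-0.213],"twist": 0}
    - {"grip": 0,"linear": [-0.073,0.01,-0.213],"twist": 0}

```text
clock: 42.2
eef_pos: [0.5963, 0.2334, 0.2307]
tool_rot: [-0.053, 0.689, -0.689, 0.219]
ft_force: [0.8, -0.3, 0.4]
grip_width: 0.0851
```

>>> move_arm:
  increments:
    - {"grip": 0,"linear": [0,0,0],"twist": -0.075}
    - {"grip": 0,"linear": [0,0,0],"twist": -0.075}
    - {"grip": 0,"linear": [0,0,0],"twist": -0.075}
    - {"grip": 0,"linear": [0,0,0],"twist": -0.075}
    - {"grip": 0,"linear": [0,0,0],"twist": -0.075}

```text
clock: 42.7
eef_pos: [0.5963, 0.2405, 0.2255]
tool_rot: [0.303, -0.561, 0.62, -0.457]
ft_force: [1.1, -0.3, 0.2]
grip_width: 0.0856
```

>>> move_arm:
  increments:
    - {"grip": 0,"linear": [0,0,0],"twist": -0.075}
    - {"grip": 0,"linear": [0,0,0],"twist": -0.075}
    - {"grip": 0,"linear": [0,0,0],"twist": -0.075}
    - {"grip": 0,"linear": [0,0,0],"twist": -0.075}
    - {"grip": 0,"linear": [0,0,0],"twist": -0.075}

```text
clock: 43.2
eef_pos: [0.5979, 0.2379, 0.2208]
tool_rot: [-0.511, 0.355, -0.466, 0.629]
ft_force: [-1.1, -0.0, -0.8]
grip_width: 0.0855
```

>>> move_arm:
  increments:
    - {"grip": 0,"linear": [0,0,0],"twist": -0.075}
    - {"grip": 0,"linear": [0,0,0],"twist": -0.075}
    - {"grip": 0,"linear": [0,0,0],"twist": -0.075}
    - {"grip": 0,"linear": [0,0,0],"twist": -0.075}
    - {"grip": 0,"linear": [0,0,0],"twist": -0.075}

```text
clock: 43.7
eef_pos: [0.5996, 0.235, 0.2162]
tool_rot: [-0.648, 0.101, -0.247, 0.714]
ft_force: [-0.2, 0.9, -0.5]
grip_width: 0.0856
```

Run:
```python
from h import *
to([.5826,.238,.2],264.4)
i,d=bot.camera('top'); s=cloud('top',d).reshape(-1,3); L=(s[:,:2]-OA)@fr(ya)*1000; cv2.imwrite('pics/t9.png',i)
q=(abs(L[:,0]-75)<7)&(L[:,1]>25)&(L[:,1]<115)&(s[:,2]>.06)
for a in range(25,115,10):
    k=q&(L[:,1]>=a)&(L[:,1]<a+10); print(a,k.sum(),np.round(np.median(s[k,2])*1000) if k.any() else '',end='; ')
```

```text
t 43.7 p [0.5996 0.235  0.2162] J [ 0.397  0.361  0.105  1.093 -0.05   0.891] F [-0.2  0.9 -0.5] w 0.0856
[[ 0.858  0.222  0.463]
 [-0.482  0.039  0.875]
 [ 0.176 -0.974  0.141]]
psi 62.12 rel tool mm [-18.9  12.1  -7.6] units [-0.094  0.061 -0.038] twist units -1.7652
25 18 90.0; 35 23 90.0; 45 20 89.0; 55 16 91.0; 65 19 92.0; 75 17 91.0; 85 18 92.0; 95 0 ; 105 0 ;
```

>>> move_arm:
  increments:
    - {"grip": 0,"linear": [0,0,0],"twist": -0.075}
    - {"grip": 0,"linear": [0,0,0],"twist": -0.075}
    - {"grip": 0,"linear": [0,0,0],"twist": -0.075}
    - {"grip": 0,"linear": [0,0,0],"twist": -0.075}
    - {"grip": 0,"linear": [0,0,0],"twist": -0.075}

```text
clock: 44.25
eef_pos: [0.6009, 0.2326, 0.2124]
tool_rot: [-0.694, -0.166, 0.008, 0.7]
ft_force: [-0.0, -0.4, 0.1]
grip_width: 0.0853
```

>>> move_arm:
  increments:
    - {"grip": 0,"linear": [0,0,0],"twist": -0.075}
    - {"grip": 0,"linear": [0,0,0],"twist": -0.075}
    - {"grip": 0,"linear": [0,0,0],"twist": -0.075}
    - {"grip": 0,"linear": [0,0,0],"twist": -0.075}
    - {"grip": 0,"linear": [0,0,0],"twist": -0.075}

```text
clock: 44.75
eef_pos: [0.6022, 0.2303, 0.2088]
tool_rot: [0.644, 0.41, -0.262, -0.59]
ft_force: [-0.1, -0.1, -0.8]
grip_width: 0.0852
```

>>> move_arm:
  increments:
    - {"grip": 0,"linear": [0,0,0],"twist": -0.075}
    - {"grip": 0,"linear": [0,0,0],"twist": -0.075}
    - {"grip": 0,"linear": [0,0,0],"twist": -0.075}
    - {"grip": 0,"linear": [0,0,0],"twist": -0.075}
    - {"grip": 0,"linear": [0,0,0],"twist": -0.075}

```text
clock: 45.25
eef_pos: [0.6035, 0.2281, 0.2053]
tool_rot: [0.503, 0.597, -0.481, -0.399]
ft_force: [0.1, 0.2, -0.2]
grip_width: 0.0854
```

>>> move_arm:
  increments:
    - {"grip": 0,"linear": [0,0,0],"twist": -0.075}
    - {"grip": 0,"linear": [0,0,0],"twist": -0.075}
    - {"grip": 0,"linear": [0,0,0],"twist": -0.075}
    - {"grip": 0,"linear": [0,0,0],"twist": -0.075}
    - {"grip": 0,"linear": [0,0,0],"twist": -0.075}

```text
clock: 45.75
eef_pos: [0.6048, 0.2258, 0.2018]
tool_rot: [0.292, 0.7, -0.633, -0.153]
ft_force: [-0.5, -0.5, 0.5]
grip_width: 0.0855
```

>>> move_arm:
  increments:
    - {"grip": 0,"linear": [0,0,0],"twist": -0.075}
    - {"grip": 0,"linear": [0,0,0],"twist": -0.075}
    - {"grip": 0,"linear": [0,0,0],"twist": -0.075}
    - {"grip": 0,"linear": [0,0,0],"twist": -0.04}
    - {"grip": 0,"linear": [0,0,0],"twist": 0}

```text
clock: 46.25
eef_pos: [0.606, 0.2235, 0.1983]
tool_rot: [0.116, 0.715, -0.688, 0.034]
ft_force: [0.3, 0.3, -1.1]
grip_width: 0.0852
```

Run:
```python
from h import *
to([.5826,.238,.11],-95.6)
```

```text
t 46.25 p [0.606  0.2235 0.1983] J [ 0.379  0.383  0.093  1.071 -0.055 -2.651] F [ 0.3  0.3 -1.1] w 0.0852
[[-0.971  0.213 -0.112]
 [ 0.12   0.025 -0.992]
 [-0.209 -0.977 -0.05 ]]
psi -96.42 rel tool mm [42.9 81.6 -7.3] units [ 0.215  0.408 -0.037] twist units -0.0072
```

>>> move_arm:
  increments:
    - {"grip": 0.45,"linear": [0.12,0,-0.015],"twist": -0.005}
    - {"grip": 0.45,"linear": [0.11,0.05,-0.015],"twist": 0}
    - {"grip": 0.45,"linear": [0.01,0.15,0],"twist": 0}
    - {"grip": 0.45,"linear": [0,0.15,0],"twist": 0}
    - {"grip": 0.45,"linear": [0,0.1,0],"twist": 0}

```text
clock: 46.75
eef_pos: [0.5826, 0.238, 0.1015]
tool_rot: [0.125, 0.716, -0.686, 0.032]
ft_force: [-0.1, -0.4, -0.8]
grip_width: 0.0472
```

Run:
```python
from h import *
to([.587,.238,.067],-95.6)
```

```text
t 46.75 p [0.5826 0.238  0.1015] J [ 0.419  0.422 -0.118  0.813 -0.065 -2.598] F [-0.1 -0.4 -0.8] w 0.0472
[[-0.967  0.223 -0.124]
 [ 0.134  0.028 -0.991]
 [-0.217 -0.974 -0.057]]
psi -97.16 rel tool mm [ 3.2 34.6  1.4] units [0.016 0.173 0.007] twist units -0.0136
```

>>> move_arm:
  increments:
    - {"grip": 0.45,"linear": [0.016,0.08,0.007],"twist": -0.01}
    - {"grip": 0.45,"linear": [0,0.08,0],"twist": 0}
    - {"grip": 0.45,"linear": [0,0.02,0],"twist": 0}
    - {"grip": 1,"linear": [0,0,0],"twist": 0}
    - {"grip": 1,"linear": [0,0,0],"twist": 0}

```text
clock: 47.25
eef_pos: [0.5866, 0.2346, 0.0621]
tool_rot: [0.123, 0.714, -0.689, 0.032]
ft_force: [-4.4, -6.8, 4.6]
grip_width: 0.0251
```

>>> move_arm:
  increments:
    - {"grip": 1,"linear": [0,0,0],"twist": 0}
    - {"grip": 1,"linear": [0,0,0],"twist": 0}
    - {"grip": 1,"linear": [0,0,0],"twist": 0.04}
    - {"grip": 1,"linear": [0,0,0],"twist": 0.075}
    - {"grip": 1,"linear": [0,0,0],"twist": 0.075}

```text
clock: 47.75
eef_pos: [0.5875, 0.239, 0.0647]
tool_rot: [0.254, 0.708, -0.65, -0.105]
ft_force: [-0.5, 1.5, -1.0]
grip_width: 0.013
```

Run:
```python
from h import *
to([.587,.238,.067],59.4)
```

```text
t 47.75 p [0.5875 0.239  0.0647] J [ 0.418  0.471 -0.148  0.735 -0.067 -2.215] F [-0.5  1.5 -1. ] w 0.013
[[-0.849  0.223 -0.478]
 [ 0.496  0.026 -0.868]
 [-0.181 -0.975 -0.132]]
psi -118.86 rel tool mm [-0.5 -2.4  0.8] units [-0.002 -0.012  0.004] twist units -1.5556
```

>>> move_arm:
  increments:
    - {"grip": 1,"linear": [0,0,0],"twist": 0.075}
    - {"grip": 1,"linear": [0,0,0],"twist": 0.075}
    - {"grip": 1,"linear": [0,0,0],"twist": 0.075}
    - {"grip": 1,"linear": [0,0,0],"twist": 0.075}
    - {"grip": 1,"linear": [0,0,0],"twist": 0.075}

```text
clock: 48.25
eef_pos: [0.5857, 0.2382, 0.0649]
tool_rot: [0.475, 0.618, -0.515, -0.357]
ft_force: [3.4, 4.6, -2.2]
grip_width: 0.0131
```

>>> move_arm:
  increments:
    - {"grip": 1,"linear": [0,0,0],"twist": 0.075}
    - {"grip": 1,"linear": [0,0,0],"twist": 0.075}
    - {"grip": 1,"linear": [0,0,0],"twist": 0.075}
    - {"grip": 1,"linear": [0,0,0],"twist": 0.075}
    - {"grip": 1,"linear": [0,0,0],"twist": 0.075}

```text
clock: 48.75
eef_pos: [0.5844, 0.2401, 0.0661]
tool_rot: [0.629, 0.443, -0.306, -0.561]
ft_force: [4.9, -0.1, -5.0]
grip_width: 0.0131
```

>>> move_arm:
  increments:
    - {"grip": 1,"linear": [0,0,0],"twist": 0.075}
    - {"grip": 1,"linear": [0,0,0],"twist": 0.075}
    - {"grip": 1,"linear": [0,0,0],"twist": 0.075}
    - {"grip": 1,"linear": [0,0,0],"twist": 0.075}
    - {"grip": 1,"linear": [0,0,0],"twist": 0.075}

```text
clock: 49.25
eef_pos: [0.5855, 0.241, 0.0669]
tool_rot: [0.695, 0.206, -0.054, -0.686]
ft_force: [2.5, -0.1, -0.5]
grip_width: 0.0129
```

>>> move_arm:
  increments:
    - {"grip": 1,"linear": [0,0,0],"twist": 0.075}
    - {"grip": 1,"linear": [0,0,0],"twist": 0.075}
    - {"grip": 1,"linear": [0,0,0],"twist": 0.075}
    - {"grip": 1,"linear": [0,0,0],"twist": 0.075}
    - {"grip": 1,"linear": [0,0,0],"twist": 0}

```text
clock: 49.75
eef_pos: [0.5858, 0.24, 0.0671]
tool_rot: [-0.681, 0.006, -0.153, 0.716]
ft_force: [1.3, 2.8, -3.7]
grip_width: 0.0129
```

Run:
```python
from h import *
to([.587,.238,.067],59.4)
```

```text
t 49.75 p [0.5858 0.24   0.0671] J [ 0.419  0.473 -0.135  0.758 -0.063  0.639] F [ 1.3  2.8 -3.7] w 0.0129
[[ 0.953  0.211  0.217]
 [-0.227  0.025  0.974]
 [ 0.2   -0.977  0.072]]
psi 77.46 rel tool mm [ 1.6  0.3 -1.6] units [ 0.008  0.001 -0.008] twist units 0.1576
```

>>> move_arm:
  increments:
    - {"grip": 1,"linear": [0,0,0],"twist": 0.075}
    - {"grip": 1,"linear": [0,0,0],"twist": 0.075}
    - {"grip": 1,"linear": [0,0,0],"twist": 0.006}
    - {"grip": 1,"linear": [0,0,0],"twist": 0}
    - {"grip": 0.45,"linear": [0,0,0],"twist": 0}

```text
clock: 50.25
eef_pos: [0.5862, 0.24, 0.0679]
tool_rot: [-0.651, 0.113, -0.256, 0.706]
ft_force: [-0.6, -0.4, 0.7]
grip_width: 0.0258
```

>>> move_arm:
  increments:
    - {"grip": 0.45,"linear": [0,0,0],"twist": 0}
    - {"grip": 0.45,"linear": [0,0,0],"twist": 0}
    - {"grip": 0.45,"linear": [0,-0.2,0],"twist": 0}
    - {"grip": 0.45,"linear": [0,-0.25,0],"twist": 0}
    - {"grip": 0.45,"linear": [0,-0.2,0],"twist": 0}

```text
clock: 50.75
eef_pos: [0.5548, 0.2341, 0.1917]
tool_rot: [-0.655, 0.117, -0.251, 0.704]
ft_force: [1.0, 0.5, -0.4]
grip_width: 0.0468
```

>>> move_arm:
  increments:
    - {"grip": 0.45,"linear": [-0.2,0,0.11],"twist": 0}
    - {"grip": 0.45,"linear": [-0.2,0,0.11],"twist": 0}
    - {"grip": 0.45,"linear": [-0.2,0,0.11],"twist": 0}
    - {"grip": 0.45,"linear": [-0.2,0,0.11],"twist": 0}
    - {"grip": 0.45,"linear": [-0.2,0,0.11],"twist": 0}

```text
clock: 51.25
eef_pos: [0.4468, 0.4332, 0.1861]
tool_rot: [-0.646, 0.115, -0.262, 0.708]
ft_force: [0.0, 0.6, -0.5]
grip_width: 0.0475
```

Run:
```python
from h import *
to([.5917,.3223,.2],174.4)
fs=[bot.camera('top') for _ in range(3)]; i=np.mean([f[0].astype(float) for f in fs],0).astype(np.uint8); d=np.median([f[1] for f in fs],0); s=cloud('top',d).reshape(-1,3)
k=(s[:,2]>.078)&(s[:,2]<.1)&(np.hypot(s[:,0]-.5826,s[:,1]-.238)<.032); r=cv2.minAreaRect((s[k,:2]*1000).astype(np.float32)); print(k.sum(),r)
b=cv2.resize(i[165:200,240:285],None,fx=9,fy=9,interpolation=cv2.INTER_CUBIC); K=np.array([.5826,.238])
v=cv2.resize(dialview('top',i,K,44,'x'),(390,390),interpolation=cv2.INTER_CUBIC)
m=np.zeros((390,800,3),np.uint8); m[:315,:405]=b; m[:,408:798]=v; cv2.imwrite('pics/dial3.png',m)
```

```text
t 51.25 p [0.4468 0.4332 0.1861] J [ 0.842  0.371  0.043  1.071 -0.148  1.372] F [ 0.   0.6 -0.5] w 0.0475
[[ 0.836  0.222  0.501]
 [-0.519  0.028  0.854]
 [ 0.176 -0.975  0.139]]
psi 59.6 rel tool mm [181.2  15.5 -20.1] units [ 0.906  0.078 -0.101] twist units -1.0018
95 ((582.5059814453125, 238.4833221435547), (14.88243293762207, 46.12942123413086), 61.69489288330078)
```

View pics/dial3.png

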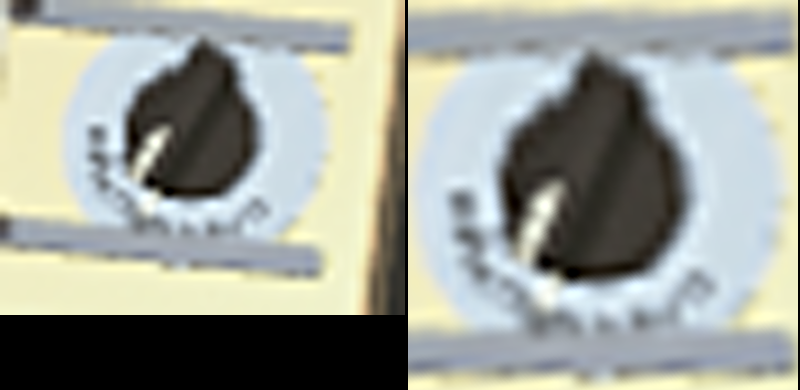

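Run:
```python
from h import *
K=np.array([.5826,.238]); s2=np.mean([bot.camera('scene')[0].astype(float) for _ in range(3)],0).astype(np.uint8)
s1=cv2.imread('pics/scene_avg.png'); t1=cv2.imread('pics/top_avg.png')
def pol(n,im):
    T,Rr=np.meshgrid(np.deg2rad(np.arange(180,285,1.)),np.arange(26,42,.25)); P=np.stack([Rr*np.cos(T),-Rr*np.sin(T)],-1).reshape(-1,2)@fr(yf).T/1000+K
    uv=proj(n,np.c_[P,np.full(len(P),.0515)]).astype(np.float32).reshape(*T.shape,2); return cv2.remap(im,uv[...,0],uv[...,1],cv2.INTER_CUBIC)
g=cv2.cvtColor(pol('scene',s2),cv2.COLOR_BGR2GRAY)
for a in range(180,282,4): print(a,' '.join('%3d'%g[int((r-26)*4),a-180:a-176].mean() for r in range(26,42,2)))
up=lambda im,x0,x1,y0,y1,f:cv2.resize(im[y0:y1,x0:x1],None,fx=f,fy=f,interpolation=cv2.INTER_CUBIC)
a=up(s1,340,380,270,303,9.7); b=up(s2,340,380,270,303,9.7); cv2.imwrite('pics/dial4.png',np.hstack([a,b])); print(a.shape)
for q in(204,220,236,250): print(q,(proj('scene',np.r_[K+fr(yf)@np.array([34*np.cos(np.deg2rad(q)),-34*np.sin(np.deg2rad(q))])/1000,.0515])[0]-[340,270])*9.7)
```

```text
180  44  45  63  97 136 169 189 205
184  46  58  90 130 165 185 194 204
188  57  86 122 153 174 186 193 201
192  91 129 157 168 173 184 191 199
196 130 173 189 175 164 174 188 195
200 170 202 200 164 147 164 184 192
204 197 208 185 145 141 165 180 188
208 214 207 169 142 156 178 181 184
212 225 208 167 152 176 195 194 193
216 232 214 176 163 190 214 219 219
220 235 223 192 183 208 231 238 239
224 237 231 207 201 222 241 246 246
228 239 234 218 213 229 243 248 247
232 239 237 228 223 234 244 247 247
236 240 238 234 232 237 243 246 248
240 239 240 238 235 238 243 246 247
244 241 243 239 237 239 243 246 247
248 242 244 241 238 239 243 246 247
252 242 244 242 239 240 243 246 247
256 242 244 241 239 240 243 246 247
260 242 244 241 238 239 244 247 247
264 241 245 242 239 239 244 247 247
268 241 246 244 241 241 245 247 247
272 242 246 246 245 245 246 247 247
276 239 246 245 245 245 245 245 245
280 238 243 243 241 240 239 235 234
(320, 388, 3)
204 [221.00162924 146.73816382]
220 [228.26415756 178.55180586]
236 [223.36986897 210.40106566]
250 [209.19176992 236.30975579]
```

View pics/dial4.png

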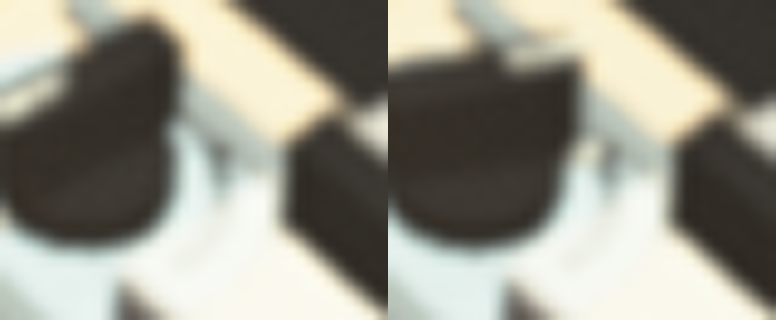

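The scene view confirms a strong dark mark at 204–208°, radius about 34 mm, just beyond the pointer's white tip. The bar is measured at 203–205°, so it's within tolerance. Hood next: I'll push its tab with shut fingers.

>>> move_arm:
  increments:
    - {"grip": 1,"linear": [0.18,0,0.012],"twist": 0}
    - {"grip": 1,"linear": [0.18,0,0.012],"twist": 0}
    - {"grip": 1,"linear": [0.18,0,0.012],"twist": 0}
    - {"grip": 1,"linear": [0.18,0.05,0.012],"twist": 0}
    - {"grip": 1,"linear": [0,0.2,0],"twist": 0}

```text
clock: 52.05
eef_pos: [0.5957, 0.358, 0.1728]
tool_rot: [-0.642, 0.114, -0.268, 0.709]
ft_force: [-0.6, 0.3, 0.1]
grip_width: -0.0002
```

Run:
```python
from h import *
to([.5949,.3700,.110]); print(Finv(bot.get_obs()['eef_pos']))
```

```text
t 52.05 p [0.5957 0.358  0.1728] J [ 0.586  0.489  0.185  1.051 -0.103  1.126] F [-0.6  0.3  0.1] w -0.0002
[[ 0.83   0.235  0.506]
 [-0.527  0.032  0.849]
 [ 0.183 -0.971  0.151]]
psi 59.23 rel tool mm [-18.4  61.2   0.3] units [-0.092  0.306  0.002] twist units None
[ 1.94800451 76.28738588]
```

>>> move_arm:
  increments:
    - {"grip": 1,"linear": [-0.1,0,0.01],"twist": 0}
    - {"grip": 1,"linear": [0,0.12,0],"twist": 0}
    - {"grip": 1,"linear": [0,0.12,0],"twist": 0}
    - {"grip": 1,"linear": [0,0.07,0],"twist": 0}
    - {"grip": 1,"linear": [0.02,0,-0.05],"twist": 0}

```text
clock: 52.55
eef_pos: [0.5952, 0.3535, 0.1046]
tool_rot: [-0.642, 0.119, -0.272, 0.707]
ft_force: [-0.4, 1.2, -1.2]
grip_width: -0.0
```

```bash
cat >> h.py <<'E'
def hood(n='scene'):
    i,d=bot.camera(n); s=cloud(n,d).reshape(-1,3); L=(s[:,:2]-OF)@fr(yf)*1000
    q=(s[:,2]>.112)&(s[:,2]<.131)&(abs(L[:,0])<10)&(abs(L[:,1])<75); print(n,'tab y',q.sum(),np.percentile(L[q,1],[3,50,97]).round(1) if q.any() else '')
    q=(s[:,2]>.09)&(s[:,2]<.104)&(abs(L[:,0])<42)&(abs(L[:,1])<110); print('roof y',q.sum(),np.percentile(L[q,1],[2,98]).round(1) if q.any() else '')
E
python3 - <<'E'
from h import *
to([*(OF+fr(yf)@np.array([0,-.016])),.110]); print(Finv(bot.get_obs()['eef_pos']))
E
```

```text
t 52.55 p [0.5952 0.3535 0.1046] J [ 0.581  0.536  0.078  0.9   -0.104  1.134] F [-0.4  1.2 -1.2] w -0.0
[[ 0.824  0.232  0.517]
 [-0.537  0.029  0.843]
 [ 0.181 -0.972  0.148]]
psi 58.49 rel tool mm [ 39.1 -10.2 -78. ] units [ 0.196 -0.051 -0.39 ] twist units None
[ 1.89274285 71.70204788]
```

>>> move_arm:
  increments:
    - {"grip": 1,"linear": [0.045,-0.02,-0.09],"twist": 0}
    - {"grip": 1,"linear": [0.045,-0.012,-0.09],"twist": 0}
    - {"grip": 1,"linear": [0.045,-0.01,-0.09],"twist": 0}
    - {"grip": 1,"linear": [0.045,-0.01,-0.09],"twist": 0}
    - {"grip": 1,"linear": [0.035,-0.01,-0.07],"twist": 0}

```text
clock: 53.05
eef_pos: [0.5858, 0.2686, 0.1206]
tool_rot: [-0.629, 0.115, -0.268, 0.721]
ft_force: [1.6, 31.3, -16.4]
grip_width: -0.0002
```

Run:
```python
from h import *
to([*(OF+fr(yf)@np.array([0,-.016])),.110]); print(Finv(bot.get_obs()['eef_pos'])); hood()
```

```text
t 53.05 p [0.5858 0.2686 0.1206] J [ 0.452  0.41  -0.089  0.822 -0.047  0.999] F [  1.6  31.3 -16.4] w -0.0002
[[ 0.83   0.243  0.503]
 [-0.531  0.066  0.845]
 [ 0.172 -0.968  0.183]]
psi 59.24 rel tool mm [-1.5  9.9 -4.4] units [-0.008  0.049 -0.022] twist units None
[  0.85032459 -13.64859048]
scene tab y 169 [-60.8 -40.4  -4.1]
roof y 650 [-72.6 -11. ]
```

>>> move_arm:
  increments:
    - {"grip": 1,"linear": [0.02,0.01,-0.06],"twist": 0}
    - {"grip": 1,"linear": [0.02,0.01,-0.06],"twist": 0}
    - {"grip": 1,"linear": [-0.03,-0.05,0.08],"twist": 0}
    - {"grip": 1,"linear": [0,-0.25,0.1],"twist": 0}
    - {"grip": 1,"linear": [0,-0.25,0],"twist": 0}

```text
clock: 53.6
eef_pos: [0.5702, 0.2842, 0.2343]
tool_rot: [-0.612, 0.107, -0.264, 0.738]
ft_force: [1.7, -0.3, -0.1]
grip_width: 0.0001
```

>>> move_arm:
  increments:
    - {"grip": 1,"linear": [-0.2,0,0.11],"twist": 0}
    - {"grip": 1,"linear": [-0.2,0,0.11],"twist": 0}
    - {"grip": 1,"linear": [-0.2,0,0.11],"twist": 0}
    - {"grip": 1,"linear": [-0.2,0,0.11],"twist": 0}
    - {"grip": 1,"linear": [0,0,0],"twist": 0}

```text
clock: 54.1
eef_pos: [0.4813, 0.4452, 0.2518]
tool_rot: [-0.601, 0.102, -0.275, 0.744]
ft_force: [0.4, -0.6, 1.0]
grip_width: -0.0003
```

Run:
```python
from h import *
st(); hood('top'); hood('scene')
i,d=bot.camera('top'); cv2.imwrite('pics/fin.png',cv2.resize(i[90:300,190:500],None,fx=2.5,fy=2.5,interpolation=cv2.INTER_CUBIC)); s=cloud('top',d).reshape(-1,3)
k=(s[:,2]>.116)&(s[:,2]<.135)&(np.hypot(s[:,0]-.583,s[:,1]-.235)<.05); r=cv2.minAreaRect((s[k,:2]*1000).astype(np.float32)); print(k.sum(),r,Finv(np.array(r[0])/1000))
L=(s[:,:2]-OA)@fr(ya)*1000
z=(abs(L[:,0]+45)<9)&(s[:,2]>.075)&(s[:,2]<.1)&(L[:,1]>100)&(L[:,1]<170); r=cv2.minAreaRect((s[z,:2]*1000).astype(np.float32)); print('magtab',r,Ainv(np.array(r[0])/1000))
for c in(73,-49):
    q=(abs(L[:,0]+45)<40)&(s[:,2]>.085)&(s[:,2]<.105)&(abs(L[:,1]-c)<28); print('can',q.sum(),cv2.minEnclosingCircle(L[q].astype(np.float32)))
q=(abs(L[:,0]-75)<7)&(L[:,1]>70)&(L[:,1]<100)&(s[:,2]>.06); print('lever z',np.median(s[q,2]))
```

```text
t 54.1 p [0.4813 0.4452 0.2518] J [ 0.8    0.314  0.106  1.066 -0.117  1.329] F [ 0.4 -0.6  1. ] w -0.0003
[[ 0.829  0.286  0.481]
 [-0.531  0.127  0.838]
 [ 0.178 -0.95   0.257]]
top tab y 92 [-64.1 -44.3 -26.3]
roof y 547 [-74.2 -14. ]
scene tab y 173 [-60.7 -40.  -22.5]
roof y 752 [-72.5 -11.2]
89 ((582.8524780273438, 238.35122680664062), (39.62816619873047, 14.506941795349121), 83.01284790039062) [  0.8575804  -44.07544247]
magtab ((505.0977783203125, -18.977176666259766), (29.06081771850586, 14.177309036254883), 88.34222412109375) [-44.86925822 127.83347425]
can 231 ((-42.01545715332031, 76.34241485595703), 22.696523666381836)
can 222 ((-49.63262939453125, -41.370208740234375), 22.88951301574707)
lever z 0.09150596390593291
```

View pics/fin.png

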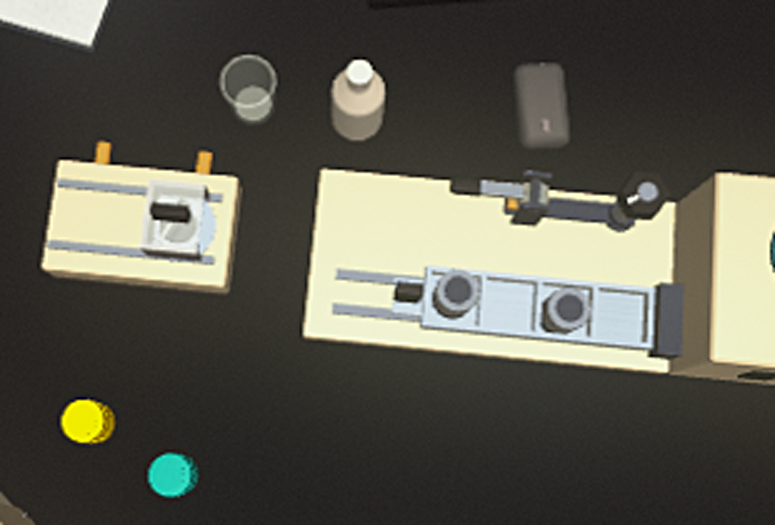

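Run:
```python
from h import *
d=np.median([bot.camera('top')[1] for _ in range(3)],0); s=cloud('top',d).reshape(-1,3); L=(s[:,:2]-OA)@fr(ya)*1000
k=(abs(L[:,0]+45)<24)&(s[:,2]>.048)&(s[:,2]<.056)
for a,b in((-92,-72),(-30,-10),(34,54),(95,116)):
    q=k&(L[:,1]>a)&(L[:,1]<b); print(q.sum(),L[q,1].mean().round(1) if q.any() else '')
```

```text
44 -77.1
49 -18.2
38 44.4
42 106.4
```

>>> move_arm:
  increments:
    - {"grip": 1,"linear": [0.117,0.02,-0.189],"twist": 0}
    - {"grip": 1,"linear": [0.117,0.02,-0.189],"twist": 0}
    - {"grip": 1,"linear": [0.117,0.02,-0.189],"twist": 0}
    - {"grip": 1,"linear": [0.117,0.03,-0.189],"twist": 0}
    - {"grip": 1,"linear": [0.117,0.03,-0.189],"twist": 0}

```text
clock: 54.9
eef_pos: [0.4997, 0.2145, 0.1999]
tool_rot: [-0.599, 0.104, -0.28, 0.743]
ft_force: [1.1, -0.8, 0.6]
grip_width: 0.0001
```

>>> move_arm:
  increments:
    - {"grip": 1,"linear": [0.117,0.03,-0.189],"twist": 0}
    - {"grip": 1,"linear": [0.117,0.03,-0.189],"twist": 0}
    - {"grip": 1,"linear": [0.117,0.03,-0.189],"twist": 0}
    - {"grip": 1,"linear": [0,0,0],"twist": 0}
    - {"grip": 1,"linear": [0,0,0],"twist": 0}

```text
clock: 55.4
eef_pos: [0.5052, 0.0658, 0.164]
tool_rot: [-0.599, 0.11, -0.288, 0.739]
ft_force: [-0.1, 0.6, 0.6]
grip_width: 0.0001
```

Run:
```python
from h import *
to([*A(-45,165),.065]); print(Ainv(bot.get_obs()['eef_pos']))
```

```text
t 55.4 p [0.5052 0.0658 0.164 ] J [ 0.074  0.083 -0.426  0.754  0.094  0.668] F [-0.1  0.6  0.6] w 0.0001
[[ 0.809  0.294  0.509]
 [-0.559  0.115  0.821]
 [ 0.183 -0.949  0.257]]
psi 58.22 rel tool mm [ 11.3  89.4 -63. ] units [ 0.056  0.447 -0.315] twist units None
[-52.85732952 212.19001492]
```

>>> move_arm:
  increments:
    - {"grip": 1,"linear": [0,0.22,0],"twist": 0}
    - {"grip": 1,"linear": [0,0.23,0],"twist": 0}
    - {"grip": 1,"linear": [0.068,0,-0.132],"twist": 0}
    - {"grip": 1,"linear": [0.06,-0.023,-0.12],"twist": 0}
    - {"grip": 1,"linear": [0.022,-0.008,-0.05],"twist": 0}

```text
clock: 55.9
eef_pos: [0.5283, 0.0116, 0.0737]
tool_rot: [-0.598, 0.107, -0.288, 0.74]
ft_force: [-0.4, 0.3, 0.3]
grip_width: 0.0002
```

>>> move_arm:
  increments:
    - {"grip": 1,"linear": [0.024,-0.008,-0.05],"twist": 0}
    - {"grip": 1,"linear": [0.024,-0.008,-0.05],"twist": 0}
    - {"grip": 1,"linear": [0.024,-0.008,-0.05],"twist": 0}
    - {"grip": 1,"linear": [0.02,-0.008,-0.04],"twist": 0}
    - {"grip": 1,"linear": [0.01,-0.004,-0.02],"twist": 0}

```text
clock: 56.4
eef_pos: [0.5286, 0.0054, 0.0786]
tool_rot: [-0.566, 0.096, -0.269, 0.773]
ft_force: [0.0, 4.8, -1.1]
grip_width: -0.0004
```

Run:
```python
from h import *
to([*A(-45,157),.065]); print(Ainv(bot.get_obs()['eef_pos']))
```

```text
t 56.4 p [0.5286 0.0054 0.0786] J [-0.137  0.245 -0.509  0.529  0.258  0.433] F [ 0.   4.8 -1.1] w -0.0004
[[ 0.837  0.307  0.453]
 [-0.525  0.215  0.823]
 [ 0.155 -0.927  0.341]]
psi 61.17 rel tool mm [-22.    7.2 -10.2] units [-0.11   0.036 -0.051] twist units None
[-23.83403078 154.34715865]
```

>>> move_arm:
  increments:
    - {"grip": 1,"linear": [-0.03,0.01,0.06],"twist": 0}
    - {"grip": 1,"linear": [-0.09,0.02,-0.05],"twist": 0}
    - {"grip": 1,"linear": [0.024,-0.01,-0.05],"twist": 0}
    - {"grip": 1,"linear": [0.024,-0.012,-0.05],"twist": 0}
    - {"grip": 1,"linear": [0.024,-0.012,-0.05],"twist": 0}

```text
clock: 56.9
eef_pos: [0.5116, 0.0122, 0.0749]
tool_rot: [-0.546, 0.087, -0.256, 0.793]
ft_force: [10.8, 41.7, -12.1]
grip_width: 0.0001
```

>>> move_arm:
  increments:
    - {"grip": 1,"linear": [0.024,-0.01,-0.05],"twist": 0}
    - {"grip": 1,"linear": [0.024,-0.01,-0.05],"twist": 0}
    - {"grip": 1,"linear": [0.01,-0.005,-0.02],"twist": 0}
    - {"grip": 1,"linear": [0.005,0,-0.01],"twist": 0}
    - {"grip": 1,"linear": [-0.005,0,0.01],"twist": 0}

```text
clock: 57.4
eef_pos: [0.5125, 0.0168, 0.0785]
tool_rot: [-0.52, 0.078, -0.238, 0.817]
ft_force: [-0.5, -0.3, 0.2]
grip_width: 0.0003
```

>>> move_arm:
  increments:
    - {"grip": 1,"linear": [-0.045,0.015,0.1],"twist": 0}
    - {"grip": 1,"linear": [-0.045,-0.1,0.1],"twist": 0}
    - {"grip": 1,"linear": [0,-0.25,0.15],"twist": 0}
    - {"grip": 1,"linear": [-0.1,-0.25,0.1],"twist": 0}
    - {"grip": 1,"linear": [-0.1,-0.15,0.1],"twist": 0}

```text
clock: 57.9
eef_pos: [0.4648, 0.0783, 0.2428]
tool_rot: [-0.521, 0.079, -0.241, 0.815]
ft_force: [1.4, 0.3, 0.5]
grip_width: 0.0
```

Run:
```python
from h import *
st()
d=np.median([bot.camera('top')[1] for _ in range(3)],0); s=cloud('top',d).reshape(-1,3); L=(s[:,:2]-OA)@fr(ya)*1000
k=(abs(L[:,0]+45)<24)&(s[:,2]>.048)&(s[:,2]<.056)
for a,b in((-92,-72),(-30,-10),(34,54),(95,116)):
    q=k&(L[:,1]>a)&(L[:,1]<b); print(q.sum(),L[q,1].mean().round(1) if q.any() else '',end='; ')
z=(abs(L[:,0]+45)<9)&(s[:,2]>.075)&(s[:,2]<.1)&(L[:,1]>100)&(L[:,1]<170); r=cv2.minAreaRect((s[z,:2]*1000).astype(np.float32)); print('magtab',z.sum(),Ainv(np.array(r[0])/1000))
for c in(73,-46):
    q=(abs(L[:,0]+45)<40)&(s[:,2]>.085)&(s[:,2]<.105)&(abs(L[:,1]-c)<28); print('can',q.sum(),cv2.minEnclosingCircle(L[q].astype(np.float32)) if q.any() else '')
hood('top')
```

```text
t 57.9 p [0.4648 0.0783 0.2428] J [-0.067 -0.063 -0.407  0.914  0.369  0.462] F [1.4 0.3 0.5] w 0.0
[[ 0.871  0.311  0.381]
 [-0.476  0.34   0.811]
 [ 0.122 -0.888  0.444]]
43 -79.3; 47 -20.6; 28 42.3; 30 104.8; magtab 62 [-44.56401714 125.31230482]
can 226 ((-41.4560432434082, 73.30793762207031), 22.95661163330078)
can 225 ((-49.3536491394043, -45.32114791870117), 23.0527286529541)
top tab y 91 [-63.8 -45.4 -26. ]
roof y 553 [-74.7 -14.1]
```

```bash
python3 -c "
from h import *
bot.job_done()"
```

```text
the job is handed in; nothing more can be done
```

I carried out every step and handed the job in at about 58 s. No verdict was reported, and two of my checks are estimates rather than clear passes.

- **Canisters:** both grey steel canisters stand upright in separate pockets, and their tops measure at the expected height. The yellow and turquoise look-alikes were not touched.
- **Magazine:** I pushed it against its stop with 19–31 N. A late check showed it had come back out about 2.5 mm, so I pushed it in again with about 40 N. My camera measurement gives about 80–82 mm of travel from where it started, just around the 80 mm needed. I assumed it did not start exactly at 0.
- **Clamp:** I turned the nut clockwise about 3.1 rad. The lever then met resistance at about 0.65 rad, a little early, so I loosened the nut about 0.57 rad. I did not test the lever again before shutting it. It now lies level at about 1.55 rad. I could not see the shoe, so its compression is only estimated from the nut angle.
- **Knob:** the pointer measured 203–205° clockwise against a dark mark at 204–208°, which is within tolerance. The dial pictures were coarse, so choosing that mark as the triangle is a judgement from two views.
- **Lock hood:** I pushed it to its stop (31 N). Its tab is centred over the knob axis within about 1 mm. That is 84–86 mm of measured travel from where it was parked, close to the 84 mm limit.
- **Bystanders:** the bottle, beaker and mouse were standing in place in the last picture, which I took before the final magazine push. I did not measure them.

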